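Dose the mixing balls into the paint pot

TASK

Swing the mixing pot's cover well aside, tip all six steel balls from the dosing cup into the pot, and stand the emptied cup upright near the middle of the scale's pan. Finish with the pot's cover swung fully shut again, and leave the other cup, the jar and the screwdriver as they stand.

Things in the scene. Friction and masses are not known exactly. Their poses are not given: they have to be found in the camera images.
- pot: open steel mixing pot fixed to the bench: upright can 124 mm outside and 118 mm inside diameter, rim 110 mm above the bench, inner floor at 6 mm. Origin at the centre of its underside. An upright hinge post (16 mm diameter) stands beside it, 84 mm from its centre in the pot's +x direction.
- cover (a joint): the pot's cover: 130 mm aluminium disc, underside 113 and top 118 mm above the bench, centre 84 mm from the hinge. Swings level about the hinge post; light friction (0.5 N at the knob), stays where left. 0 rad = shut, centred on the pot; grows as it swings clockwise seen from above (from over the pot to the pot's +y side), stop at 1.9 rad.
- cover_knob (a point): top centre of the cover's upright black knob, 14 mm diameter, 42 mm tall on top of the cover (from 118 to 160 mm above the bench), 122 mm from the hinge axis; with the cover shut it stands over the pot, 38 mm from the pot's centre on the side away from the hinge.
- cover_hinge (a point): a point on the vertical hinge axis at the cover's top face (118 mm above the bench); the hinge boss rises 5 mm above it.
- cup: the dosing cup that holds six steel balls: loose plain aluminium round cup, 75 mm tall, 62 mm outside diameter, straight-walled, wall 3 mm, floor 5 mm, about 90 g empty, no handle. Origin at the centre of its underside, z up through its mouth.
- empty_cup: a bystander: an empty cup of exactly the same shape as the other (75 mm tall, 62 mm diameter), told apart only by having no balls in it. Origin at the centre of its underside.
- jar: a bystander: closed amber glass jar, 60 mm diameter, 80 mm tall, 250 g. Origin at the centre of its underside.
- opener: a bystander: a screwdriver (tin opener) about 200 mm long, lying on the bench. Origin below its middle, x along it.
- scale: low bench scale fixed to the bench: 200 mm (its x) by 150 mm, 30 mm high housing with a square 140 mm steel pan on it, readout towards its -x. Origin at the centre of its underside.
- scale_pan (a point): centre of the top face of the scale's pan, 40 mm above the bench (25 mm from the scale's centre in its +x). The pan does not move.
- ball0_center (a point): centre of one of the six loose steel mixing balls, 16 mm diameter, 17 g, that start in the cup
- ball1_center (a point): centre of one of the six loose steel mixing balls, 16 mm diameter, 17 g, that start in the cup
- ball2_center (a point): centre of one of the six loose steel mixing balls, 16 mm diameter, 17 g, that start in the cup
- ball3_center (a point): centre of one of the six loose steel mixing balls, 16 mm diameter, 17 g, that start in the cup
- ball4_center (a point): centre of one of the six loose steel mixing balls, 16 mm diameter, 17 g, that start in the cup
- ball5_center (a point): centre of one of the six loose steel mixing balls, 16 mm diameter, 17 g, that start in the cup

How it is judged:
By the outcome, as a careful person would: the job done as asked, in the order asked, and still so for the second after the job is handed in, with the robot touching nothing.
It also fails if it takes over 72 s, if anything falls off the work surface, if the arm or the gripper's body presses on something with over 40 N, if the wrist force passes 120 N, or if a joint passes its speed limit or range.

ROBOT

A 6-joint arm with a two-finger parallel gripper is mounted at the origin on the work surface. World frame = base frame: x ahead of the robot, y to its left, z up, the work surface at z = 0. Lengths are in mm, angles in rad, forces in N, time in s.
With the tool pointing down it reaches from about 350 to 775 mm from the base axis. Payload 7.3 kg.
Tool frame: the origin (TCP) lies at the centre of the arm's flange, where the gripper is bolted on; the fingertips stand 178 mm ahead of it and the grasp point (between the pads) lies 159 mm ahead of it; z points along the fingers, y is the line along which they close (so a half turn about z gives the same grasp; the last joint's range is limited). The gripper opens to 92 mm and grips with 3 to 60 N. Pads are 19 mm wide; open, the fingers measure 130 mm over their backs; the gripper's body (75 mm by 190 mm) begins 47 mm behind the grasp point.
Start: joints at [1.09, 0.342, 1.524, -0, 1.275, -0.146], TCP at [172.483, 495.86, 404.741] pointing down, gripper open.
Joint ranges: [-2.53, 2.53], [-0.77, 2.02], [0.04, 2.7], [-1, 4.14], [0.28, 2.66], [-3.11, 3.11]. Speed limits (rad/s): [2.57, 2.57, 3.14, 3.14, 3.14, 3.14].

INTERFACE

Orientations are given as [roll, pitch, yaw] about the fixed x, y, z axes, in that order (R = Rz(yaw) Ry(pitch) Rx(roll)).
In Python, from plant import * gives the robot as it stands. The module is installed in compiled form; this text tells all that it offers.
- The arm moves only by the shell command python3 -m inch 'ROWS'. ROWS is JSON, a list of rows, each a list of 5 numbers: the shift along the tool's x, y, z in m, then the turn about the tool's z in rad, then the opening, from 0 (shut) to 1 (fully open). In form: [[tx, ty, tz, spin, claw], ...]. A call has 1 to 8 rows; each row is the pose to reach, as a shift and turn from the pose commanded when the call began, along the tool's axes at that moment; what a row does not reach only later rows make up. A row lasts 1/12 s, in which the tool goes at most 41.7 mm and 7.16 degrees, less where a joint would pass 70% of its speed; a pose out of reach is approached as far as the arm can. A call with a gripper value outside its range is refused whole. The fingers move at their own pace and stop on an object; the grip force is fixed at half the most. Time passes only in rows, so rows that repeat a pose let the fingers close. It gives the time, the measured TCP pose, the force, the opening and the grip force at its end, in the units of the state.
- get_obs(): the state, without advancing time (a new reading comes with each control period).
- capture(name): name is "side" or "top" or "wrist"; returns a dict with "color" (420x560x3 uint8, red, green, blue), "intrinsics" (3x3 intrinsics, pixels), "distortion" ([k1, k2, p1, p2, k3] as OpenCV has them; the pictures are not rectified), "pose" (4x4, takes a point from camera to world coordinates). Camera axes: x right, y down, z forward; pixel columns grow to the right and rows downward; lengths in mm; the calibration is good to about 2 mm. A picture is of the moment at which its call begins. There is no depth.
- close_job(): hands the job in; it is judged then, once.
Trained networks look in a picture, given as the dict that the camera call returned (one of the last four; its "shot" number tells which), for a name from the list of things; names that differ only in an ending like _2 or _b are one class to them, and where a whole thing is asked for, a point or a joint stands for the part that bears it (a point fixed in the world has none). Each returns a list of dicts, best first, with "conf" (0 to 1); they miss things now and then, are a little off and sometimes report something else, mostly with a low value. They report only what shows in the picture. A call takes as long as a camera call.
- look_for(picture, target): "rect" ([centre column, centre row, width, height] in pixels, round what is visible of it).
- trace(picture, target): "pixels" (420x560 bool, what is visible of it) and "rect" ([centre column, centre row, width, height] in pixels, round what is visible of it).
- tip_of(picture, target): "centre" ([column, row] in pixels: a listed point, or the origin of a listed thing).
The state is a dict: "time": time; "joint_positions": joint angles; "dq": joint speeds; "tau": joint torques, N m; "tool_pos": TCP position; "tcp_rot": TCP orientation; "contact_force": force on the tool from outside, world axes, zero at the start; "moment": the same for the moment, N m; "grip_width": finger opening in mm; "finger_force": force on a finger pad.
Only numpy, scipy, OpenCV 4.12 (cv2) and the standard library are available. Lean on these libraries where they do the work, as an engineer would, in place of code of your own. Each camera call takes 0.05 s, during which the arm holds its last target. There are 200 camera calls.

## Working session

There is one attempt and no reset: what is moved stays moved. The work goes in short steps, Python scripts to look and compute and a shell command to move; the robot and the scene stay as the last step left them, time stands still between calls to the robot, and variables do not carry over. Pictures are saved under pics/ and viewed, at most 10 in all, crops included, and the job is handed in when it is done.

```bash
mkdir -p pics; cat > h.py <<'E'
from plant import *
import numpy as np, cv2
def ray(p,uv):
    u=cv2.undistortPoints(np.array([[uv]],float),np.array(p["intrinsics"]),np.array(p["distortion"]))[0,0]
    P=np.array(p["pose"]);d=P[:3,:3]@[u[0],u[1],1];return P[:3,3],d/np.linalg.norm(d)
def tri(rs):
    A=sum(np.eye(3)-np.outer(d,d) for o,d in rs);b=sum((np.eye(3)-np.outer(d,d))@o for o,d in rs)
    x=np.linalg.solve(A,b);return x,max(np.linalg.norm(np.cross(x-o,d)) for o,d in rs)
def onz(r,z): o,d=r;return o+d*(z-o[2])/d[2]
def save(p,n): cv2.imwrite("pics/"+n,p["color"][:,:,::-1])
E
python3 - <<'E'
from h import *
ps={n:capture(n) for n in("side","top")}
im=np.hstack([ps[n]["color"] for n in ps]);cv2.imwrite("pics/a.png",cv2.resize(im,(800,300))[:,:,::-1])
print({n:np.round(ps[n]["pose"][:3][:,3]) if 0 else np.round(np.array(ps[n]["pose"])[:3,3]) for n in ps})
for t in "pot cover_knob cover_hinge cup empty_cup jar opener scale scale_pan ball0_center".split():
    r={n:tip_of(ps[n],t)[:2] for n in ps}
    for n in r: print(t,n,[(np.round(q["centre"]),round(q["conf"],2)) for q in r[n]])
    if r["side"] and r["top"]:
        print("   ",*[np.round(a,1) for a in tri([ray(ps[n],r[n][0]["centre"]) for n in ps])])
print(get_obs())
E
```

```text
{'side': array([ 493., -931.,  744.]), 'top': array([ 422.,   17., 1015.])}
pot side [(array([236., 184.]), 0.95)]
pot top [(array([159., 256.]), 0.81)]
    [447.7 274.    8.5] 1.3
cover_knob side [(array([218., 131.]), 0.85)]
cover_knob top [(array([117., 277.]), 0.79), (array([160., 257.]), 0.52)]
    [403.6 306.2 168.7] 0.0
cover_hinge side [(array([258., 144.]), 0.9)]
cover_hinge top [(array([130., 210.]), 0.76)]
    [523.2 303.1 124.8] 7.6
cup side [(array([234., 244.]), 0.89), (array([217., 134.]), 0.27)]
cup top [(array([282., 262.]), 0.75)]
    [441.5   9.   -1.9] 1.0
empty_cup side [(array([310., 255.]), 0.56)]
empty_cup top [(array([316., 179.]), 0.82)]
    [623.5 -61.2   6.9] 1.3
jar side [(array([300., 223.]), 0.72)]
jar top [(array([248., 182.]), 0.84)]
    [615.6  89.4  -7.5] 1.7
opener side [(array([335., 247.]), 0.65)]
opener top [(array([298., 146.]), 0.91)]
    [696.  -20.1  -4.8] 5.9
scale side [(array([254., 320.]), 0.81)]
scale top [(array([401., 250.]), 0.64)]
    [ 478.3 -248.9    0. ] 3.6
scale_pan side [(array([264., 303.]), 0.97)]
scale_pan top [(array([402.
[... 179 characters left out ...]
: 1.1, 'joint_positions': array([ 1.08999187e+00,  3.41982128e-01,  1.52408249e+00,  1.22239318e-05,
        1.27541450e+00, -1.45993837e-01]), 'dq': array([-1.76412251e-03, -5.24306048e-04, -5.85032276e-05,  4.72705339e-04,
       -1.53680249e-03,  4.11365092e-05]), 'tau': array([-8.78313494e-04, -4.31132841e+01, -2.44484353e+01,  7.16744224e-02,
        4.83045867e-02, -6.00129465e-05]), 'tool_pos': array([172.48555791, 495.8594788 , 404.75591158]), 'tcp_rot': array([3.14147862e+00, 4.94644144e-06, 2.80677847e+00]), 'contact_force': array([-0.08768814,  0.37039131,  0.14820461]), 'moment': array([-0.00963148, -0.00192468, -0.01250102]), 'finger_force': 0.0, 'grip_width': 91.70138972761683}
```

View pics/a.png

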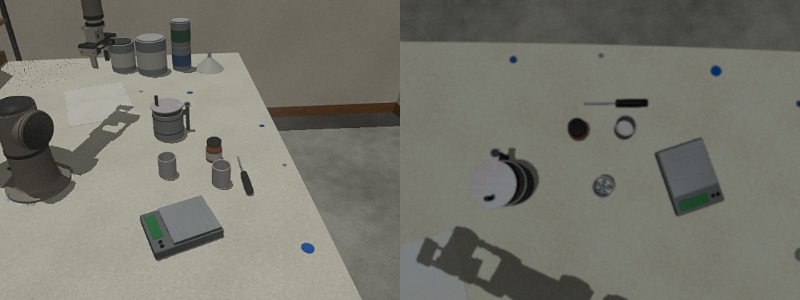

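```bash
cat >> h.py <<'E'
def go(x,y,z,yaw=None):
    "grasp-point world target, yaw deg -> tool shift m, spin rad from current"
    o=get_obs();p=np.array(o["tool_pos"]);r=o["tcp_rot"];c=np.array([x,y,z+159.])-p;w=r[2]
    t=[c[0]*np.cos(w)+c[1]*np.sin(w),c[0]*np.sin(w)-c[1]*np.cos(w),-c[2]]
    s=0 if yaw is None else -((np.radians(yaw)-w+np.pi)%(2*np.pi)-np.pi)
    return np.round(np.r_[np.array(t)/1000,s],4)
E
python3 -c "
from h import *
print(go(404,306,220,179))"
```

```text
[-0.281  -0.1032  0.0258 -0.3174]
```

```bash
python3 -m inch '[[-0.04,-0.014,0,-0.05,1],[-0.08,-0.028,0,-0.1,1],[-0.12,-0.043,0,-0.15,1],[-0.16,-0.058,0,-0.2,1],[-0.2,-0.073,0.005,-0.25,1],[-0.24,-0.088,0.015,-0.317,0.8],[-0.281,-0.103,0.026,-0.317,0.6],[-0.281,-0.103,0.026,-0.317,0.5]]'
python3 - <<'E'
from h import *
ps={n:capture(n) for n in("side","top","wrist")}
save(ps["wrist"],"b.png")
for t in "pot cover_knob cover_hinge cup".split():
    r={n:tip_of(ps[n],t)[:2] for n in ps}
    for n in r: print(t,n,[(np.round(q["centre"]),round(q["conf"],2)) for q in r[n]])
    rs=[ray(ps[n],r[n][0]["centre"]) for n in ps if r[n]]
    if len(rs)>1: print("   ",*[np.round(a,1) for a in tri(rs)])
print(np.round(ps["wrist"]["pose"],2))
E
```

```text
time: 1.77
tool_pos: [407.4, 302.9, 377.4]
tcp_rot: [-3.14, 0.0, 3.12]
contact_force: [0.9, -0.1, -0.6]
grip_width: 76.4
finger_force: 0.0
pot side [(array([236., 186.]), 0.86), (array([340., 245.]), 0.29)]
pot top [(array([159., 259.]), 0.63)]
pot wrist [(array([251., 223.]), 0.84)]
    [443.5 275.2   4.1] 1.3
cover_knob side [(array([216., 130.]), 0.8)]
cover_knob top []
cover_knob wrist [(array([274., 243.]), 0.78)]
    [400.6 303.2 171.2] 0.0
cover_hinge side [(array([259., 144.]), 0.78), (array([216., 133.]), 0.66)]
cover_hinge top [(array([129., 215.]), 0.57)]
cover_hinge wrist [(array([248., 223.]), 0.66), (array([272., 351.]), 0.65)]
    [486.7 297.8 107.3] 75.0
cup side [(array([233., 242.]), 0.94)]
cup top [(array([283., 261.]), 0.72)]
cup wrist [(array([ 16., 223.]), 0.98)]
    [440.2   8.1   3.3] 3.9
[[ 2.0000e-02  9.5000e-01  3.0000e-01  3.2402e+02]
 [ 1.0000e+00 -2.0000e-02 -1.0000e-02  3.0532e+02]
 [-0.0000e+00  3.0000e-01 -9.5000e-01  3.5832e+02]
 [ 0.0000e+00  0.0000e+00  0.0000e+00  1.0000e+00]]
```

View pics/b.png

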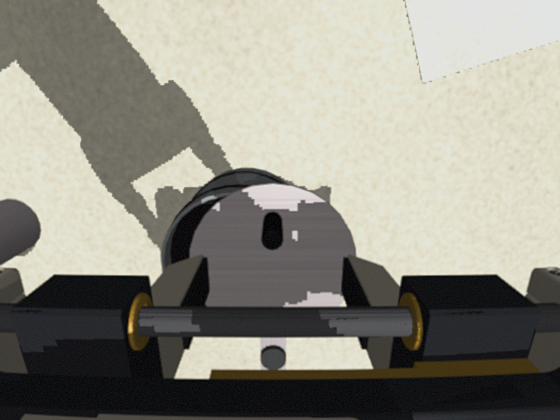

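```bash
python3 - <<'E'
from h import *
p=capture("wrist")
for uv,z in [((272,241),160),((272,220),118),((272.5,357),123),((272,185),118),((356,260),118)]: print(uv,np.round(onz(ray(p,uv),z),1))
print(go(404,305,145,179))
E
```

```text
(272, 241) [402.5 303.3 160. ]
(272, 220) [402.7 303.  118. ]
(272.5, 357) [522.4 300.8 123. ]
(272, 185) [376.3 303.5 118. ]
(356, 260) [436.5 367.1 118. ]
[-0.0001 -0.0013  0.0747 -0.0001]
```

```bash
python3 -m inch '[[0.001,-0.002,0.035,0,0.5],[0.001,-0.002,0.075,0,0.5],[0.001,-0.002,0.075,0,0.5],[0.001,-0.002,0.075,0,0.1],[0.001,-0.002,0.075,0,0],[0.001,-0.002,0.075,0,0],[0.001,-0.002,0.075,0,0],[0.001,-0.002,0.075,0,0]]'
```

```text
time: 3.23
tool_pos: [403.3, 304.4, 305.2]
tcp_rot: [3.14, 0.003, 3.124]
contact_force: [-1.2, -0.5, 0.3]
grip_width: 17.2
finger_force: 0.0
```

```bash
python3 -m inch '[[0,0,0,0,0],[0,0,0,0,0]]'; python3 -m inch '[[-0.0007,0.0126,0,0.105,0],[-0.0026,0.0252,0,0.209,0],[-0.0059,0.0374,0,0.314,0],[-0.0105,0.0492,0,0.419,0],[-0.0162,0.0605,0,0.524,0],[-0.0231,0.0711,0,0.628,0],[-0.0311,0.081,0,0.733,0],[-0.0311,0.081,0,0.733,0]]'; python3 -m inch '[[-0.0007,0.0126,0,0.105,0],[-0.0026,0.0252,0,0.209,0],[-0.0059,0.0374,0,0.314,0],[-0.0105,0.0492,0,0.419,0],[-0.0162,0.0605,0,0.524,0],[-0.0231,0.0711,0,0.628,0],[-0.0311,0.081,0,0.733,0],[-0.0311,0.081,0,0.733,0]]'
```

```text
time: 3.4
tool_pos: [403.2, 304.4, 304.9]
tcp_rot: [3.14, 0.002, 3.124]
contact_force: [0.6, -0.8, 6.7]
grip_width: 13.5
finger_force: 30.0
time: 4.07
tool_pos: [437.7, 385.5, 304.9]
tcp_rot: [3.137, 0.003, 2.385]
contact_force: [4.2, -4.1, 7.9]
grip_width: 12.9
finger_force: 30.0
time: 4.73
tool_pos: [516.2, 421.5, 304.9]
tcp_rot: [3.138, 0.001, 1.651]
contact_force: [1.3, -6.3, 8.0]
grip_width: 13.1
finger_force: 30.0
```

```bash
python3 -m inch '[[0,0,0,0,0.5],[0,0,0,0,0.6],[0,0,-0.03,0,0.7],[0,0,-0.07,0,1],[-0.03,0,-0.1,0,1],[-0.07,-0.01,-0.11,0.04,1],[-0.11,-0.03,-0.11,0.08,1],[-0.15,-0.055,-0.11,0.08,1]]'
python3 -m inch '[[-0.01,-0.01,0,0,1],[-0.02,-0.02,0,0,1],[-0.02,-0.02,0,0,1]]'
python3 - <<'E'
from h import *
p=capture("wrist");save(p,"c.png")
c=capture("top");s=capture("side");
for t in ("pot","cup","cover_hinge","cover_knob"):
  for n,q in(("w",p),("t",c),("s",s)): print(t,n,[(np.round(k["centre"],1),round(k["conf"],2)) for k in tip_of(q,t)[:1]])
print(go(446,274.5,170,90), get_obs()["joint_positions"])
E
```

```text
time: 5.4
tool_pos: [475.5, 276.0, 414.3]
tcp_rot: [3.14, -0.001, 1.576]
contact_force: [0.4, -1.1, -0.6]
grip_width: 61.9
finger_force: 0.0
time: 5.65
tool_pos: [454.6, 255.9, 414.1]
tcp_rot: [-3.141, 0.0, 1.577]
contact_force: [0.5, 0.6, -0.1]
grip_width: 82.2
finger_force: 0.0
pot w [(array([268.4, 162.5]), 0.84)]
pot t [(array([156.8, 257.3]), 0.79)]
pot s [(array([237.9, 187.5]), 0.74)]
cup w [(array([268.3, 357.5]), 0.98)]
cup t []
cup s [(array([232.7, 243.5]), 0.74)]
cover_hinge w [(array([364.4, 154.3]), 0.8)]
cover_hinge t [(array([132. , 214.9]), 0.52)]
cover_hinge s [(array([259.2, 144.1]), 0.93)]
cover_knob w []
cover_knob t [(array([285.7, 259.7]), 0.56)]
cover_knob s [(array([254.7, 113.5]), 0.88)]
[ 0.0174 -0.0102  0.0847  0.007 ] [3.66857552e-01 3.32887746e-01 1.51205279e+00 7.94166300e-05
 1.29659276e+00 3.59830024e-01]
```

View pics/c.png

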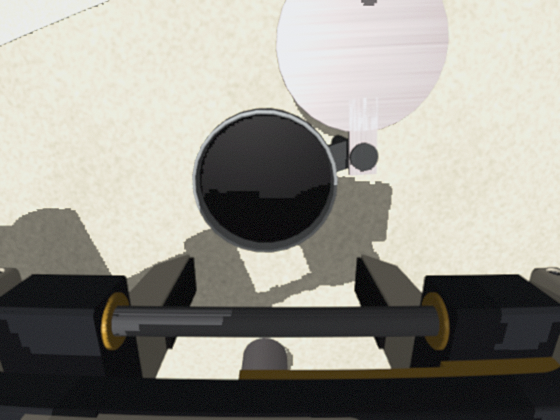

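```bash
python3 - <<'E'
from h import *
p=capture("wrist")
for uv in [(193,180),(337,180),(264,108),(264,251),(268,357)]: print(uv,np.round(onz(ray(p,uv),110 if uv[1]<300 else 0),1))
print(np.round(onz(ray(p,(364,156)),123),1))
# rim edge fit on dark/bright ring
P=np.array([onz(ray(p,uv),110)[:2] for uv in [(193,180),(337,180),(264,108),(264,251)]])
print((P[0]+P[1])/2,(P[2]+P[3])/2, P[1]-P[0],P[2]-P[3])
print(go(441,8.5,150,90))
E
```

```text
(193, 180) [387.1 278.2 110. ]
(337, 180) [508.6 278.9 110. ]
(264, 108) [447.3 336.8 110. ]
(264, 251) [446.9 213.6 110. ]
(268, 357) [448.    3.6   0. ]
[526.6 301.1 123. ]
[447.8812821  278.57080586] [447.0832668  275.21052767] [121.51552388   0.66626838] [  0.44739691 123.1577928 ]
[-0.2486 -0.0171  0.1047  0.007 ]
```

```bash
python3 -m inch '[[-0.04,-0.003,0,0.007,1],[-0.08,-0.006,0,0.007,1],[-0.12,-0.009,0.01,0.007,1],[-0.16,-0.01,0.03,0.007,1],[-0.18,-0.01,0.05,0.007,1],[-0.19,-0.01,0.06,0.007,1],[-0.19,-0.01,0.06,0.007,1],[-0.19,-0.01,0.06,0.007,1]]'
cat > m.py <<'E'
from h import *
p=capture("wrist");save(p,"d1.png")
for k in tip_of(p,"cup")[:2]+trace(p,"cup")[:1]: print({a:np.round(v,2) for a,v in k.items() if a!="pixels"})
np.save("rays_%d.npy"%p["shot"],np.array(ray(p,tip_of(p,"cup")[0]["centre"])));print(p["shot"],get_obs()["tool_pos"])
E
python3 m.py; cp pics/d1.png pics/d0.png
python3 -m inch '[[-0.03,-0.002,0.01,0,1],[-0.06,-0.005,0.02,0,1],[-0.06,-0.005,0.03,0,1],[-0.06,-0.005,0.03,0,1],[-0.06,-0.005,0.03,0,1]]'
python3 m.py
python3 - <<'E'
from h import *
import glob
rs=[np.load(f) for f in glob.glob("rays_*")]
print(tri(rs),[np.round(onz(r,0),1) for r in rs])
a=cv2.imread("pics/d0.png");b=cv2.imread("pics/d1.png");cv2.imwrite("pics/d.png",cv2.resize(np.hstack([a,b]),(800,300)))
E
```

```text
time: 7.12
tool_pos: [447.8, 66.9, 353.8]
tcp_rot: [-3.141, -0.0, 1.569]
contact_force: [-0.7, -1.1, -0.0]
grip_width: 91.6
finger_force: 0.0
{'centre': array([270.1, 249.8]), 'conf': np.float64(0.7)}
{'rect': array([267.9, 263.1,  70.7,  84.7]), 'conf': np.float64(0.83)}
11 [447.90581376  68.03090645 354.60737222]
time: 7.73
tool_pos: [442.8, 7.7, 324.0]
tcp_rot: [-3.142, -0.0, 1.571]
contact_force: [0.5, -0.4, 1.2]
grip_width: 91.9
finger_force: 0.0
{'rect': array([273.8, 219.3,  85.4, 100.4]), 'conf': np.float64(0.73)}
(array([446.62995894, 104.51250797, 234.66666667]), np.float64(1.0158389004375822e-14)) [array([442.4,   2.9,   0. ])]Traceback (most recent call last):
  File "m.py", line 4, in <module>
    np.save("rays_%d.npy"%p["shot"],np.array(ray(p,tip_of(p,"cup")[0]["centre"])));print(p["shot"],get_obs()["tool_pos"])
                                                   ~~~~~~~~~~~~~~~^^^
IndexError: list index out of range
```

View pics/d.png

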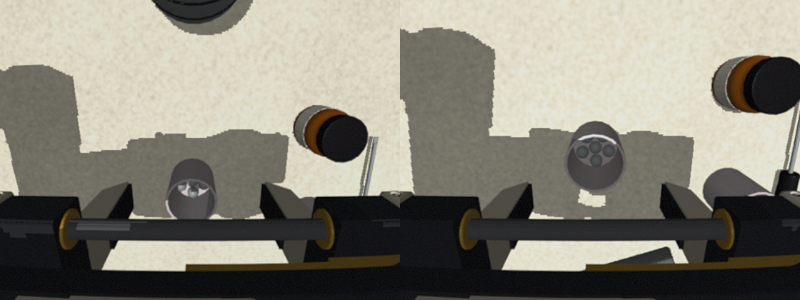

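```bash
python3 - <<'E'
from h import *
p=capture("wrist")
q=onz(ray(p,(273.8,228)),75);print(q,[onz(ray(p,(a,228)),75)[:2] for a in(231.5,316.5)])
print(go(q[0],q[1],43,90))
E
```

```text
[442.63660988   5.85646013  75.        ] [array([412.54144343,   5.84758197]), array([473.01571626,   5.84621625])]
[-0.002  -0.0002  0.1223  0.0014]
```

```bash
python3 -m inch '[[-0.002,0,0.04,0,1],[-0.002,0,0.08,0,1],[-0.002,0,0.11,0,1],[-0.002,0,0.122,0,1],[-0.002,0,0.122,0,0.8],[-0.002,0,0.122,0,0],[-0.002,0,0.122,0,0],[-0.002,0,0.122,0,0]]'; python3 -m inch '[[0,0,0,0,0],[0,0,0,0,0],[0,0,0,0,0]]'
```

```text
time: 8.65
tool_pos: [443.3, 5.2, 203.1]
tcp_rot: [3.139, 0.0, 1.571]
contact_force: [-1.1, 0.8, 0.7]
grip_width: 69.3
finger_force: 0.0
time: 8.9
tool_pos: [442.9, 5.2, 202.9]
tcp_rot: [3.14, 0.0, 1.571]
contact_force: [-1.1, 1.6, 8.0]
grip_width: 62.6
finger_force: 30.0
```

```bash
python3 -m inch '[[0,0,-0.03,0,0],[0.01,0,-0.06,0,0],[0.04,0.001,-0.09,0,0],[0.08,0.002,-0.101,0,0],[0.115,0.003,-0.101,0,0],[0.145,0.005,-0.101,0,0],[0.169,0.005,-0.101,0,0],[0.169,0.005,-0.101,0,0]]'; python3 -m inch '[[0,0,0,0,0],[0,0,0,0,0]]'
python3 - <<'E'
from h import *
save(capture("side"),"e.png");print(go(447.5,182,145,90))
E
python3 - <<'E'
import cv2;a=cv2.imread("pics/e.png")[80:300,140:380];cv2.imwrite("pics/e1.png",cv2.resize(a,None,fx=2.4,fy=2.4))
E
```

```text
time: 9.57
tool_pos: [447.3, 177.3, 303.3]
tcp_rot: [3.14, -0.001, 1.575]
contact_force: [0.2, -0.4, -1.3]
grip_width: 62.2
finger_force: 30.0
time: 9.73
tool_pos: [447.5, 173.4, 302.7]
tcp_rot: [-3.141, 0.0, 1.571]
contact_force: [-0.2, 0.5, -2.3]
grip_width: 62.7
finger_force: 30.0
[ 0.0089 -0.0001 -0.0013 -0.0009]
```

View pics/e1.png

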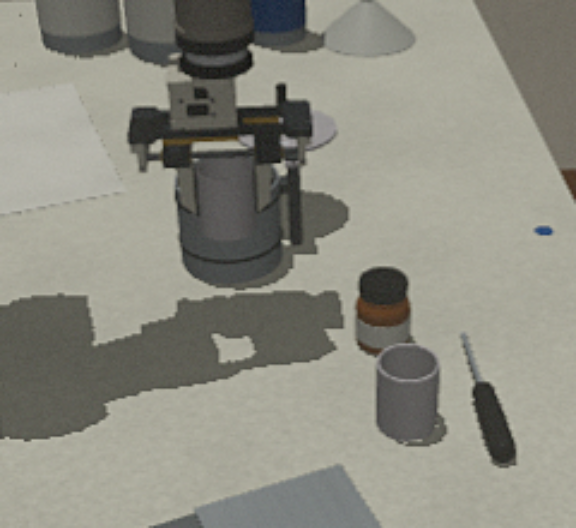

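```bash
python3 -m inch '[[0.009,0,-0.001,0,0],[0.012,0,-0.004,0,0],[0.0155,0,-0.006,0,0],[0.019,0,-0.008,0,0],[0.0228,0,-0.0095,0,0],[0.027,0,-0.011,0,0],[0.0307,0,-0.0118,0,0]]'; python3 -m inch '[[0,0,0,0,0]]'
python3 - <<'E'
from h import *
a=capture("side")["color"][110:230,180:300,::-1];cv2.imwrite("pics/f1.png",cv2.resize(a,None,fx=4,fy=4))
E
```

```text
time: 10.37
tool_pos: [448.1, 203.2, 314.4]
tcp_rot: [-3.141, 0.004, 1.57]
contact_force: [0.9, -7.6, -2.9]
grip_width: 62.2
finger_force: 30.0
time: 10.45
tool_pos: [448.1, 203.5, 314.5]
tcp_rot: [3.142, 0.003, 1.57]
contact_force: [2.0, -7.0, -1.4]
grip_width: 62.4
finger_force: 30.0
```

View pics/f1.png

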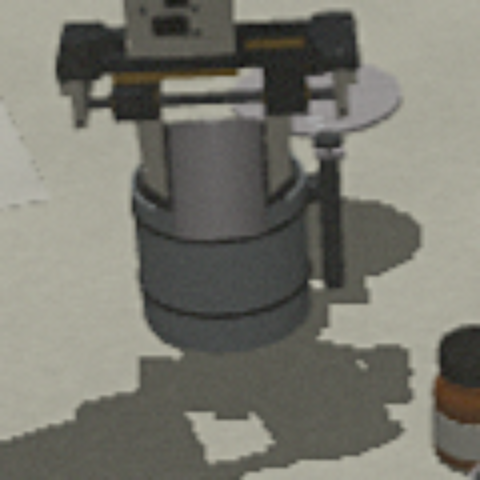

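```bash
python3 -m inch '[[0.004,0,-0.0006,0,0],[0.008,0,-0.001,0,0],[0.0162,0,-0.0004,0,0],[0.0241,0,0.0015,0,0],[0.0316,0,0.0047,0,0],[0.0384,0,0.0092,0,0],[0.0384,0,0.0092,0,0]]'; python3 -m inch '[[0.0031,0,0.0027,0,0],[0.0059,0,0.0056,0,0],[0.0085,0,0.0088,0,0],[0.0108,0,0.0121,0,0],[0.0128,0,0.0157,0,0],[0.0144,0,0.0194,0,0],[0.0144,0,0.0194,0,0],[0.0144,0,0.0194,0,0]]'
python3 - <<'E'
from h import *
a=capture("side")["color"][90:210,180:300,::-1];b=capture("wrist");cv2.imwrite("pics/g1.png",np.hstack([cv2.resize(a,(400,400)),cv2.resize(b["color"][:,:,::-1],(400,400))]))
E
```

```text
time: 11.08
tool_pos: [448.4, 243.8, 305.6]
tcp_rot: [3.139, -0.001, 1.571]
contact_force: [2.5, -2.0, 4.0]
grip_width: 61.0
finger_force: 29.7
time: 11.75
tool_pos: [448.2, 258.5, 286.5]
tcp_rot: [3.139, -0.002, 1.571]
contact_force: [4.9, 3.1, 5.4]
grip_width: 60.5
finger_force: 30.0
```

View pics/g1.png

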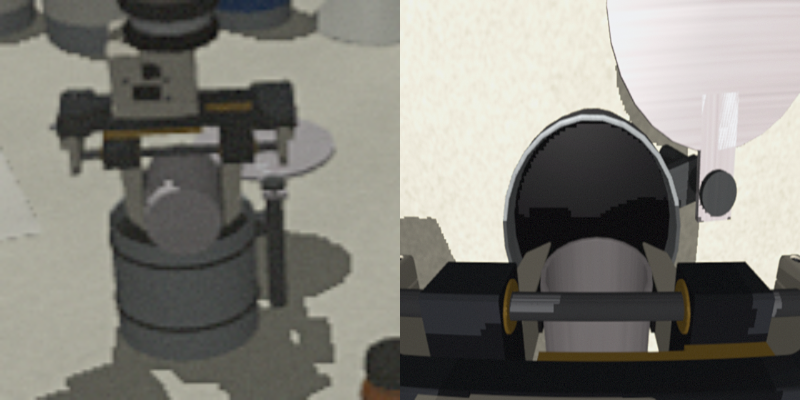

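```bash
python3 -m inch '[[0.001,0,0.003,0,0],[0.002,0,0.006,0,0],[0.002,0,0.006,0,0],[0.002,0,0.006,0,0],[0.002,0,0.006,0,0],[0.002,0,0.006,0,0],[0.002,0,0.006,0,0],[0.002,0,0.006,0,0]]'
python3 - <<'E'
from h import *
p=capture("side");t=capture("top")
for n,q in (("s",p),("t",t)): print([(np.round(k["centre"]),round(k["conf"],2)) for k in tip_of(q,"cup")[:2]],[(np.round(k["centre"]),round(k["conf"],2)) for k in tip_of(q,"ball0_center")[:6]])
r=ray(p,tip_of(p,"cup")[0]["centre"]);o,d=r;k=(448-o[0])/d[0];print(get_obs()["tool_pos"])
# bottom centre on 44mm circle about grasp point in y-z plane, per tilt
for th in range(80,131,5):
    a=np.radians(th);b=np.array([448,get_obs()["tool_pos"][1]-44*np.sin(a),get_obs()["tool_pos"][2]-159-44*np.cos(a)]);
    print(th,np.round(np.linalg.norm(np.cross(b-o,d)),1),end="; ")
a=p["color"][90:210,180:300,::-1];cv2.imwrite("pics/g2.png",cv2.resize(a,(600,600),interpolation=2))
E
```

```text
time: 12.52
tool_pos: [447.8, 260.5, 280.6]
tcp_rot: [3.14, -0.002, 1.571]
contact_force: [3.8, 4.6, 7.0]
grip_width: 60.3
finger_force: 30.0
[(array([234., 155.]), 0.63)] []
[(array([178., 255.]), 0.65)] []
[447.82605896 260.48544477 280.60379794]
80 21.0; 85 17.8; 90 14.5; 95 11.1; 100 7.5; 105 3.8; 110 0.3; 115 3.9; 120 7.7; 125 11.5; 130 15.3;
```

View pics/g2.png

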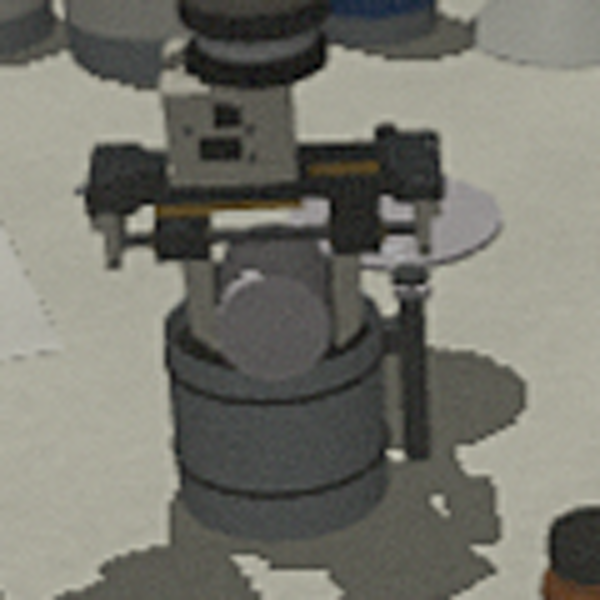

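```bash
python3 -m inch '[[0,0,-0.03,0,0],[0,0,-0.058,0,0],[-0.03,0,-0.058,0,0],[-0.0555,0,-0.058,0,0],[-0.0555,0,-0.058,0,0],[-0.0555,0,-0.04,0,0],[-0.0555,0,-0.03,0,0],[-0.0555,0,-0.03,0,0]]'
python3 -m inch '[[0,0,0.005,0,0],[-0.006,0,0.007,0,0],[-0.012,0,0.0106,0,0],[-0.017,0,0.0149,0,0],[-0.0213,0,0.02,0,0],[-0.0245,0,0.0258,0,0],[-0.0268,0,0.032,0,0],[-0.0279,0,0.0385,0,0]]'
python3 - <<'E'
from h import *
a=capture("side")["color"][90:210,180:300,::-1];cv2.imwrite("pics/h1.png",cv2.resize(a,(480,480),interpolation=2))
E
```

```text
time: 13.53
tool_pos: [446.2, 204.1, 307.0]
tcp_rot: [-3.134, 0.001, 1.57]
contact_force: [-1.0, -0.2, -2.2]
grip_width: 60.4
finger_force: 30.0
time: 14.2
tool_pos: [447.7, 175.8, 270.9]
tcp_rot: [3.142, -0.0, 1.57]
contact_force: [0.3, 0.3, -1.4]
grip_width: 60.4
finger_force: 30.0
```

View pics/h1.png

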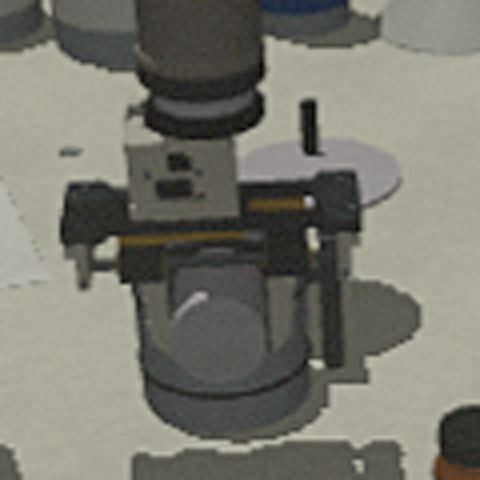

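```bash
python3 - <<'E'
from h import *
p=capture("side");t=capture("wrist");w=t
T=get_obs()["tool_pos"];print(T)
o,d=ray(p,(235,175.5));
k=(448-o[0])/d[0] if 0 else None
# ray points in y-z near x=448, param by y
for y in range(100,180,8): 
    q=o+d*(y-o[1])/d[1];print(np.round(q-[T[0],T[1],T[2]-159]),end=" ")
m=trace(p,"cup")[:1]
print([(k["rect"],k["conf"]) for k in m])
cv2.imwrite("pics/h2.png",np.hstack([cv2.resize(p["color"][110:190,200:280,::-1],(400,420),interpolation=2),cv2.resize(w["color"][:,:,::-1],(400,420))]))
E
```

```text
[447.52462164 176.14129606 270.77799989]
[  4. -76.  29.] [  3. -68.  25.] [  3. -60.  20.] [  3. -52.  15.] [  2. -44.  10.] [  2. -36.   6.] [  2. -28.   1.] [  1. -20.  -4.] [  1. -12.  -8.] [  1.  -4. -13.] [([234.0, 168.3, 28.8, 35.0], 0.83)]
```

View pics/h2.png

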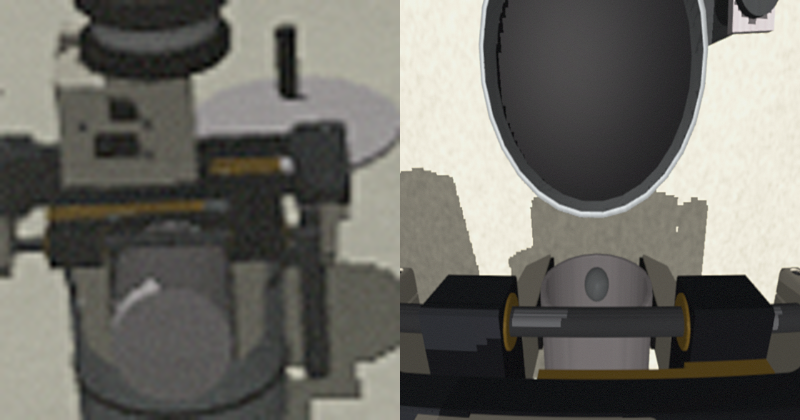

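```bash
python3 - <<'E'
from h import *
P={n:capture(n) for n in("wrist","side","top")}
for n,p in P.items():
  print(n,[(np.round(k["rect"]),round(k["conf"],2)) for k in look_for(p,"ball0_center")[:8]],[(np.round(k["rect"]),round(k["conf"],2)) for k in look_for(p,"cup")[:3]])
p=P["wrist"];g=cv2.cvtColor(p["color"],cv2.COLOR_RGB2GRAY)
print(p["intrinsics"][0][0])
# bump region in wrist: cols (570..625-400)*1.4, rows same
print(g[255:310:3,222:330:4])
print("pot");print(g[0:230:9,120:430:12])
E
```

```text
wrist [] [(array([276., 314., 159., 116.]), 0.93)]
side [] [(array([234., 171.,  29.,  33.]), 0.94)]
top [] [(array([216., 254.,  21.,  34.]), 0.81)]
343.1832504260302
[[130 124 119 127 131 124 117 108  89  92  91  91  97 107  98  94  91  91
   86  88 117 123 123 127 124 120 126]
 [131 127 121 116  87  88  95 105 108 108 107 107 109 109 109 108 111 111
  113 108 103  89  83  90 116 122 126]
 [128 111  81  89  98 100 102 104 106 106 108 108 111 108 110 107 109 109
  109 106 104 103  99  97  83  87 113]
 [ 79  89  95  95  97  99 103 105 107 110 108 107 110 110 109 109 110 108
  109 107 106 101 100  99  97  99  84]
 [ 89  91  93  96 100  98 103 105 106 108 108 110  93  77  83 102 107 109
  110 108 105 102 102  98  98  98  93]
 [ 89  92  95  95  98 100 101 104 106 108 110  71  69  69  69  60  98 107
  110 107 107 101 100  98  98  94  93]
 [ 87  91  92  93  96  99 104 106 105 108  80  70  75  77  75  73  65 112
  108 109 105 101  98  99  98  96  94]
 [ 90  89  93  94  96  97 103 102 105 109  64  74  80  80  81  75  72  87
  109 107 105 101 102  99  95  96  94]
 [ 87  92  93  97  97 100 10
[... 3354 characters left out ...]
45  44  41
   40  38  76 219 234 236 236 239]
 [234 236 233 237 235  93  62  47  49  48  47  48  47  45  44  40  42  41
   38  80 177 236 234 238 233 236]
 [235 237 232 234 237 230  97  64  56  45  45  47  43  44  42  40  39  63
   80 209 240 240 232 230 238 234]
 [239 238 235 233 233 236 131 222  70  75  69  38  36  37  37  76  80  76
  208 126 131 127 118 237 119 240]
 [232 238 233 235 230 239 123 125 169 222  74  75  79  78  75  90 226 148
  129 123 125 122 126 125 125 124]
 [235 239 231 230 239 235 125 123 125 133 123 170 177 177 163 126 122 129
  127 126 124 124 130 122 128 119]
 [234 236 236 228 234 237 125 124 128 128 131 126 127 123 127 125 129 128
  132 124 123 121 146 127 127 128]]
```

```bash
python3 - <<'E'
from h import *
p=capture("wrist");T=get_obs()["tool_pos"];G=np.array(T)-[0,0,159]
o,d=ray(p,(274,284.5));z=np.array(p["pose"])[:3,2]
for D in(130,140,150,160): q=o+d*D/(d@z);print(D,np.round(q-G,1))
o2,d2=ray(p,(274,256))
for D in(120,130,140,150,160,170): q=o2+d2*D/(d2@z);print("mouth arc",D,np.round(q-G,1))
for c in (222,326): 
  o2,d2=ray(p,(c,270));print(np.round([o2+d2*D/(d2@z)-G for D in(130,145,160)],1).tolist())
s=capture("side");g=cv2.cvtColor(s["color"],cv2.COLOR_RGB2GRAY);print(g[148:196,212:258:2])
E
```

```text
130 [-0.  16.2 23.3]
140 [-0.  11.2 14.4]
150 [-0.1  6.2  5.5]
160 [-0.1  1.3 -3.4]
mouth arc 120 [ 0.  30.7 29.2]
mouth arc 130 [ 0.  26.5 20.1]
mouth arc 140 [-0.  22.3 10.9]
mouth arc 150 [-0.1 18.2  1.7]
mouth arc 160 [-0.1 14.  -7.4]
mouth arc 170 [ -0.2   9.8 -16.6]
[[-19.8, 21.4, 21.7], [-22.1, 14.6, 8.1], [-24.4, 7.8, -5.4]]
[[19.8, 21.4, 21.7], [22.0, 14.5, 8.1], [24.2, 7.7, -5.5]]
[[ 50  55  60 ...  35  33  80]
 [ 71  69  72 ...  33  35  74]
 [ 76  81  70 ...  43  42  42]
 ...
 [169 168 174 ...  70  92  98]
 [169 166 170 ...  90  87  84]
 [166 167 170 ...  92  92  82]]
```

```bash
python3 - <<'E'
from h import *
np.set_printoptions(linewidth=200)
T=get_obs()["tool_pos"];G=np.array(T)-[0,0,159]
P={n:capture(n) for n in("top","side","wrist")}
for n in P:
  k=trace(P[n],"cup")[0];m=k["pixels"];ys,xs=np.where(m);print(n,k["rect"],m.sum(),xs.min(),xs.max(),ys.min(),ys.max())
  if n=="top":
    for z in(80,100,120,140,160): print(z,np.round(onz(ray(P[n],(xs.max()+.5,254)),z)-G,1))
  if n=="wrist":
    for r in range(ys.min(),ys.max()+1,6): c=np.where(m[r])[0];print(r,c.min() if len(c) else None,c.max() if len(c) else None,end="; ")
g=cv2.cvtColor(P["side"]["color"],cv2.COLOR_RGB2GRAY)
print();print("side col strip");print(np.array([np.median(g[r,232:238]) for r in range(140,200)]).astype(int))
g=cv2.cvtColor(P["wrist"]["color"],cv2.COLOR_RGB2GRAY)
print("wrist col strip 240 from row 240");print(g[240:400,240]);print(g[286,180:380:2])
E
```

```text
top [216.9, 256.4, 20.5, 32.4] 538 208 226 240 272
80 [  6.1 -55.7 -32.5]
100 [  5.4 -57.9 -12.5]
120 [  4.7 -60.1   7.5]
140 [  4.  -62.4  27.5]
160 [  3.4 -64.6  47.5]
side [235.9, 170.8, 28.5, 30.8] 638 223 246 156 184
wrist [275.6, 312.5, 156.5, 115.8] 10720 197 353 254 370
254 261 290; 260 230 320; 266 217 334; 272 208 342; 278 202 348; 284 199 352; 290 197 352; 296 197 353; 302 197 352; 308 None None; 314 None None; 320 None None; 326 None None; 332 None None; 338 201 349; 344 200 350; 350 201 349; 356 201 348; 362 203 348; 368 204 347; 
side col strip
[94 92 92 93 53 35 34 53 73 59 35 50 83 56 57 46 73 81 80 82 80 78 80 76 91 91 90 89 89 88 88 89 88 87 91 90 87 86 88 89 86 88 86 86 89 79 73 79 54 44 73 76 74 74 74 75 75 72 80 79]
wrist col strip 240 from row 240
[125 128 128 131 128 127 126 123 125 123 123 124 122 124 127 129 125 105  83  89  97  96  97  96  97  98  96  95  96  98  99  96  98  97  96  97  98  98  96  98  97  99  96  97  98  96  97  98  98
  97  97  97  97  98  94  93  96  96  98  97  97  97  96  97  99  97  75  45  31  34  41  43  39  43  44  49  46  44  46  48  49  51  51  50  54  51  49  50  51  48  51  48  50  48  47  46  48  75
 105 109 107 107 107 107 107 107 108 106 108 109 109 107 107 107 109 106 108 107 107 106 105 108 107 106 108 108 107 107 106  90  66  59  58  61  62  60  59  59  53  35  21  15  14  17  14  21  19
  13  16  12  22  19  14  17  19  17  17  13  16  16]
[ 84  84  85  85  83  83  84  83  84  79  79  79  71  66  68  75  78  78  81  85  82  88  91  90  92  94  93  92  95  97  97  98 102 104 104 104 104 106 108  86  67  79  79  81  86  84  86  95  97
  92  89  84  81  81  75  70  93 108 106 107 108 105 102 101  98  98  99  97  96  96  99  96  89  92  89  90  84  83  81  82  75  71  68  74  77  80  76  81  83  86  84  83  83  84  84  83  82  82
  86  84]
```

```bash
python3 -m inch '[[0,0,-0.012,0,0],[0.001,0,-0.028,0,0],[0.008,0,-0.033,0,0],[0.026,0,-0.033,0,0],[0.05,0,-0.033,0,0],[0.07,0,-0.033,0,0],[0.077,0,-0.033,0,0],[0.077,0,-0.033,0,0]]'
cat > w.py <<'E'
from h import *
np.set_printoptions(linewidth=220)
p=capture("wrist");g=cv2.cvtColor(p["color"],cv2.COLOR_RGB2GRAY);print(get_obs()["tool_pos"]);print(g[250:306:4,206:346:4])
E
python3 w.py
```

```text
time: 15.92
tool_pos: [447.4, 254.7, 304.1]
tcp_rot: [3.142, -0.0, 1.573]
contact_force: [0.2, -1.1, -1.6]
grip_width: 60.2
finger_force: 30.0
[447.37190903 253.74619104 304.02171549]
[[ 16  20   9  15  10  14  18  15  14  15  11  12  16  13  63  73  76  79  80  76  67  31   7  17   9  16   9  14  18  17  11  16  14  14  15]
 [ 33  52  11  11  13  13  19  11  12  10  16  20  43  50  74  78  79  84  86  81  75  66  51  36  17   9  14  13  17  18  11   9  12  11  53]
 [ 85  60   9  15  11  10  18  38  75  84  97 102 106  75  78  81  85  89  88  85  78  68 110 107 104  94  80  63  28  10   8   7  11  15  82]
 [ 84  14  14  15  35  70  85  95  97  97 100 104 106  78  78  85  85  93  89  84  79  70 109 106 105 100 100 100  93  86  62  33  13  18  66]
 [ 65  16  27  76  89  91  93  95  96  98 101 104 104  99  75  83  89  89  86  83  76  70 107 105 104  99  99  96  96  94  92  84  68  13  21]
 [ 32  66  81  85  88  92  91  94  95 101 103 104 103 107  74  77  80  87  84  80  71 104 108 107 104 101  98  99  97  96  93  87  83  78  47]
 [ 74  77  78  84  89  92  93  95  96  98 103 101 102 106 
[... 386 characters left out ...]
83  88  91  90  94  96  99 101 105 105 106 105 104 108 109 108 108 111 107 106 105 106 100  95 101  96  93  92  90  82  78  71]
 [ 65  73  78  84  86  91  93  93  97  99 101 103 105 107 108 108 107 104 106 109 109 107 106 103 104 100  99  98  94  92  91  90  80  81  70]
 [ 67  75  77  82  86  88  92  92  96  98 103 103 103 106 107  77  60  64  64  62 101 108 107 102 102  98  99  96  96  91  89  88  80  77  70]
 [ 77  72  77  83  85  89  95  97  95  99 101 106 104 108  74  67  74  75  75  68  64 102 106 105 103  98  98  94  95  90  91  86  79  78  71]
 [ 78  72  77  82  84  87  89  93  96  97 103 104 104 105  68  77  81  81  79  78  75  71 109 106 102  99  98  96  95  92  91  87  81  76  78]]
```

```bash
python3 -m inch '[[0,0,0,0,0],[0,0,0,0,0],[0,0,0,0,0],[0,0,0,0,0]]'|head -1; python3 w.py; python3 -m inch '[[0,0,0,0,0],[0,0,0,0,0],[0,0,0,0,0],[0,0,0,0,0],[0,0,0,0,0],[0,0,0,0,0],[0,0,0,0,0],[0,0,0,0,0]]'|head -1; python3 w.py
```

```text
time: 16.3
[447.8060448  252.67862384 304.52922772]
[[ 17  19  14  13  21  16  12  20  11  16  13  12  14  17  15  11  13   9  10  10  13  10  15   8  22  15  19  17  16   7  11  12  14  16  17]
 [ 33  50  13  15  16  13  11  19  11  17  12  19  43  52  55  70  80  86  82  79  64  61  53  32  15  16  17  14  16  12  14   8  16  18  53]
 [ 83  58  12  12  14  16   9  40  68  84  96 104 108 109 107 108 106 108 110 106 110 108 108 106 106  92  79  64  26  11  10  15  10  14  84]
 [ 84  14   8  17  33  73  85  95  93  99 101 105 106 106 106 108 107 110 107 109 108 107 109 106 107 100  98  99  97  83  63  31  14  14  64]
 [ 64  11  22  75  87  92  93  93  94  98 103 104 106 106 107 107 107 108 108 108 108 108 106 109 105 101  98  97  97  96  93  83  68  16  19]
 [ 30  64  79  85  88  90  91  93  95  99 103 102 106 107 107 105 107 108 108 110 107 107 107 105 105 101  99  98  96  96  91  88  82  77  47]
 [ 76  80  77  85  89  88  93  94  96  98 101 105 105 107 107 105 108 111 111 109 109 109 106 105 105  99  97  98  94  96  92  89  83  82  82]
 [ 77  74  79  85  88  90  92  92  95  97 104 1
[... 2310 characters left out ...]
84  88  88  93  94  98  98 103 103 106 108 108 108 104 109 108 107 108 107 106 105 103 101  98  95  96  95  90  88  84  80  69]
 [ 65  75  75  84  87  89  92  94  96 100 102 103 102 105 105 107 107 108 109 108 107 109 105 105 103  98  99  97  94  93  91  87  80  80  68]
 [ 68  74  76  81  85  88  93  92  95  97 102 103 106 109 106 107 106 107 107 107 108 109 107 103 106  99  99  96  93  93  90  88  81  80  69]
 [ 74  71  76  82  86  88  93  93  96  97 100 106 105 107 105 106 108 108 107 107 108 108 103 104 102  99  97  95  95  92  88  89  80  76  73]
 [ 76  71  74  82  84  87  93  93  96 100 100 105 104 106 109 108 108 108 108 105 109 109 107 105 103 100  98  95  94  91  89  86  79  76  77]]
```

```bash
python3 -m inch '[[0.006,0,0,0,0],[0.016,0,0,0,0],[0.026,0,0,0,0],[0.036,0,0,0,0],[0.042,0,0,0,0],[0.04,0,0,0,0],[0.0,0,0,0,0],[-0.04,0,0,0,0]]' | head -2; python3 -m inch '[[0.0,0,0,0,0]]'|head -2; python3 w.py;  python3 -m inch '[[0.0,0,0,0,0],[0,0,0,0,0],[0,0,0,0,0],[0.01,0,0,0,0],[0.03,0,0,0,0],[0.05,0,0,0,0],[0.065,0,0,0,0],[0.065,0,0,0,0]]'|head -2; python3 w.py
```

```text
time: 17.73
tool_pos: [447.2, 213.7, 304.1]
time: 17.82
tool_pos: [447.3, 208.8, 304.0]
[447.64567992 210.60732476 304.37145606]
[[124 127 124 126 127 131 127 129 118 100  89  90  94  92  90  93  93  91  86  86  92  90  91  94  99 121 131 125 124 121 126 128 125 127 123]
 [117 109 126 123 130 128 129 129 128 124 130 126 111  88  84  79  84  86  87  80  86  96 104 114 117 127 130 127 128 127 121 125 126 128 110]
 [ 84  58  36 124 128 124 125 114  83  85  94 104 105 109 109 107 109 109 110 109 111 111 109 105 103  89  83  92 123 123 126 123 108  23  83]
 [ 82  10  20 129 121  80  83  94  95 100 103 103 106 108 108 108 110 110 107 108 108 108 110 107 106  99  98 100  96  81  91 122 102  15  66]
 [ 66  12  26  79  88  92  93  95  95  98 104 107 105 105 109 106 109 109 109 107 109 109 109 105 104 101 100  97  97  95  93  83  72  19  21]
 [ 32  65  79  86  89  89  92  93  97  99 102 104 109 107 109 106 108 106 110 111 109 111 109 104 104 102 100  97  97  94  94  89  85  80  46]
 [ 77  80  79  84  90  92  94  96  95  97 102 105 105 107 106 107 107 111 109 108 108 109 107 105 104 100  99  97
[... 2419 characters left out ...]
82  89  89  91  95  96  98 103 105 103 106 104 106 107 109 106 108 107 108 106 106 104 100  99  97  95  94  92  86  80  78  69]
 [ 66  75  77  83  87  89  92  93  95  96 101 104 105 106 108 108 107 109 107 107 109 107 106 104 102 100  98  96  92  93  89  88  80  79  67]
 [ 69  74  78  80  87  88  93  94  96  97 103 105 104 106 105 106 106 109 107 105 108 108 108 106 103 100  99  95  95  91  90  88  82  74  70]
 [ 77  70  74  81  86  87  93  95  95  96 101 103 107 108 105 105 108 107 109 109 104 109 109 105 101  97  97  94  95  90  90  87  80  76  74]
 [ 75  73  78  80  88  87  90  93  96  99 102 104 104 109 106 104 107 108 107 107 108 106 106 105 101 100  98  97  95  92  88  85  78  73  79]]
```

```bash
python3 -m inch '[[0.028,0,0,0,0],[0.0,0,0,0,0],[-0.04,0,0,0,0],[-0.08,0,0,0,0],[-0.1,0,-0.005,0,0],[-0.1,0,-0.01,0,0],[-0.1,0,-0.01,0,0],[-0.1,0,-0.01,0,0]]' | head -2; 
cat > v.py <<'E'
from h import *
np.set_printoptions(linewidth=250)
p=capture("wrist");g=cv2.cvtColor(p["color"],cv2.COLOR_RGB2GRAY);P=np.array(p["pose"])
def proj(X):
    return cv2.projectPoints(np.array([X],float),cv2.Rodrigues(P[:3,:3].T)[0],-P[:3,:3].T@P[:3,3],np.array(p["intrinsics"]),np.array(p["distortion"]))[0].ravel()
c=proj([447.5,275,6]);print("floor centre px",c,"edges",proj([447.5-59,275,6]),proj([447.5+59,275,6]),proj([447.5,216,6]),proj([447.5,334,6]))
for n in("ball0_center",): print([(np.round(k["rect"]),round(k["conf"],2)) for k in look_for(p,n)[:8]])
b=cv2.GaussianBlur(g,(5,5),0)
l=cv2.Laplacian(b.astype(float),cv2.CV_64F,ksize=5)
r0=max(0,int(c[1])-90);c0=int(c[0])-90
sub=b[r0:r0+180,c0:c0+180];print(r0,c0);print(sub[::6,::6])
print(cv2.HoughCircles(cv2.createCLAHE(8).apply(b),cv2.HOUGH_GRADIENT,1,14,param1=60,param2=11,minRadius=8,maxRadius=16))
E
python3 v.py
```

```text
time: 19.25
tool_pos: [447.8, 178.4, 314.7]
floor centre px [273.86263055  86.09714054] edges [199.97213043  86.61763518] [347.78778788  86.3176641 ] [274.04813979 159.94317581] [273.66370646   4.68895993]
[]
0 183
[[ 52  52  21  69  69  71  71  71  71  71  72  71  70  69  69  68  68  66  65  64  62  62  59  58  56  55  53  51  49  52]
 [ 51  25  65  70  71  71  71  72  72  72  73  72  71  70  70  68  68  66  66  64  63  62  60  58  57  56  54  52  46  53]
 [ 31  62  70  71  71  72  73  73  73  73  72  72  72  72  71  70  69  68  67  65  64  62  61  59  57  55  54  52  51  51]
 [ 24  67  70  72  72  72  73  74  73  74  74  74  73  73  71  70  69  68  67  66  64  63  62  59  58  56  53  53  51  49]
 [ 66  70  71  72  72  74  74  75  75  74  75  74  74  74  73  71  71  69  68  66  64  63  61  60  58  56  54  53  52  49]
 [ 69  70  72  73  73  73  74  75  75  76  74  75  74  73  72  72  70  69  68  67  65  63  62  60  58  56  55  52  51  49]
 [ 70  71  71  72  74  75  75  75  75  76  76  75  74  73  72  73  71  70  68  67  65  63  62  60  58  57  55  53  51  50]
 [ 69  71  73  73  74  7
[... 8465 characters left out ...]
4.5 184.5  15.4]
  [247.5 345.5  14.1]
  [178.5 297.5  13.1]
  [116.5 189.5   9.6]
  [388.5 404.5   9.4]
  [433.5 154.5   9.4]
  [420.5 311.5   9.3]
  [128.5 318.5  15.4]
  [ 63.5 405.5  11. ]
  [ 39.5  20.5   9.6]
  [315.5 158.5   9.6]
  [506.5  14.5   9.6]
  [513.5 290.5   9.6]
  [393.5 110.5   8.4]
  [177.5 139.5  11.8]
  [257.5 295.5   9.6]
  [545.5 385.5   9.4]
  [540.5 275.5  12. ]
  [ 56.5 363.5   9.6]
  [418.5 335.5   9.6]
  [116.5 352.5   8.4]
  [400.5 336.5  12.1]
  [239.5 259.5  10.9]
  [128.5  57.5   9.6]
  [187.5 129.5   9.6]
  [439.5 355.5   9.6]
  [527.5 290.5   9.6]
  [117.5 128.5   8.4]
  [418.5 391.5   8.4]
  [224.5 351.5  11.8]
  [137.5 293.5   9.1]
  [308.5 296.5   8.4]]]
```

```bash
cat > t.py <<'E'
from h import *
np.set_printoptions(linewidth=250)
def proj(p,X):
    P=np.array(p["pose"]);return cv2.projectPoints(np.array([X],float),cv2.Rodrigues(P[:3,:3].T)[0],-P[:3,:3].T@P[:3,3],np.array(p["intrinsics"]),np.array(p["distortion"]))[0].ravel()
if __name__=="__main__":
    t=capture("top");g=cv2.cvtColor(t["color"],cv2.COLOR_RGB2GRAY)
    for X in([447.5,275,6],[447.5,334,6],[388,275,6],[506,275,6],[447.5,216,110]): print(X,np.round(proj(t,X)))
    c=np.round(proj(t,[447.5,280,6])).astype(int);print(c);print(g[c[1]-36:c[1]+36:2,c[0]-44:c[0]+40:2])
    w=capture("wrist");h=cv2.cvtColor(w["color"],cv2.COLOR_RGB2GRAY).astype(float);d=cv2.GaussianBlur(h,(0,0),3)-cv2.GaussianBlur(h,(0,0),12)
    print(np.round(d[20:160:8,200:350:8]).astype(int))
E
python3 t.py
```

```text
[447.5, 275, 6] [158. 256.]
[447.5, 334, 6] [131. 256.]
[388, 275, 6] [157. 284.]
[506, 275, 6] [160. 229.]
[447.5, 216, 110] [175. 255.]
[156 256]
[[ 50  53  53 ...  13   4   3]
 [ 56  57  58 ...  13   2   9]
 [ 63  63  64 ...  14  13   0]
 ...
 [ 30  36  45 ...  55  50  34]
 [ 16  29  80 ...  60  49  38]
 [ 41  78 119 ...  59  48  41]]
[[  4   2   1   1   0   0   0   1   1   1   1   1   0   0   0   0   0   0  -1]
 [  3   2   1   0   0   0   1   0   0   0   0   0   0   0   0   0   0   0  -1]
 [  2   1   1   0   1   1   1   0   0   0   0   0   0   0   0   0   0   0   0]
 [  1   1   1   1   1   1   1   1   1   1   0   1   0   0   0   0   0   0   0]
 [  1   1   1   1   1   1   1   1   1   1   0   0   0   0   0   0   0   0   0]
 [  1   1   1   0   0   1   0   1   1   1   0   0   0   0   0   0   0   0   0]
 [  1   1   1   1   0   1   1   1   1   1   1   0   0   0   0   0   0   0   0]
 [  1   0   1   1   1   1   1   1   1   0   1   0   0   0   0   0   0   0   0]
 [  1   1   1   0   1   1   1   1   1   1   1   1   0   0   0   0   0   0   0]
 [  1   0   1   0   1   0   1   1   0   0   1   0   0   0   0   0   0   0   0]
 [  1   0   1   0   0   1   1   1   1   0   0   0   0   0   0   0   0   0   0]
 [  1   0   1   0   0   1   1   0   1   1   0   0   1   0   0   0   0   0  -1]
 [  0   0   0   0   0   0   0   0   0   0   0   0   0   0   0   0   0   0  -2]
 [ -1   0   0   0   0   0   0   0   0   0   1   0   0   0   0   0   0  -1  -4]
 [ -3   0   0   1   0   0   0   0   0   0   0   0   0   0   0   0  -1  -2  -8]
 [ -9  -3  -1   0   0   0   0   0   0   0   0   0   0   0   0   0  -2  -7 -18]
 [-21  -9  -4  -1   0   0   0   0   0   0   0   0   0   0  -1  -2  -7 -16 -33]
 [-41 -23 -11  -5  -3  -1  -1   0   0   0   0  -1  -1  -2  -4  -8 -18 -33 -41]]
```

```bash
python3 - <<'E'
from h import *
F=[];M=[]
for i in range(24):
    p=capture("wrist");o=get_obs();F.append(o["contact_force"]);M.append(o["moment"])
print(np.mean(F,0),np.std(F,0),np.mean(M,0),np.std(M,0))
print(look_for(p,"ball0_center")[:3],get_obs()["time"],get_obs()["tool_pos"])
E
```

```text
[-0.04068323  0.1200068  -0.96098358] [0.52131243 0.36866799 0.42641441] [-0.04894727  0.04651522  0.00365582] [0.02871064 0.02991215 0.02394058]
[] 20.7 [447.65769911 178.21071871 314.41051858]
```

```bash
python3 - <<'E'
from h import *
s=capture("side");a=cv2.cvtColor(cv2.imread("pics/e.png"),cv2.COLOR_BGR2GRAY);b=cv2.cvtColor(s["color"],cv2.COLOR_RGB2GRAY)
d=(cv2.absdiff(cv2.GaussianBlur(a,(3,3),0),cv2.GaussianBlur(b,(3,3),0))>14).astype(np.uint8)
n,l,st,c=cv2.connectedComponentsWithStats(d)
print([(np.round(c[i]).tolist(),st[i,2:].tolist()) for i in range(1,n) if st[i,4]>6])
w=capture("wrist");W=cv2.cvtColor(w["color"],cv2.COLOR_RGB2GRAY);np.save("w1.npy",W)
from t import proj
print([np.round(proj(w,[447.5,275+dy,z])).tolist() for dy,z in((-59,110),(59,110),(-59,6),(59,6))], np.round(np.array(w["pose"])[:3,3]))
print([int(np.median(W[r,270:278])) for r in range(0,230,4)])
print(W[86,110:440:6])
E
```

```text
[([29.0, 30.0], [10, 66, 186]), ([67.0, 74.0], [20, 164, 525]), ([199.0, 28.0], [135, 57, 1300]), ([152.0, 2.0], [6, 6, 14]), ([186.0, 3.0], [6, 8, 19]), ([230.0, 62.0], [35, 18, 194]), ([24.0, 75.0], [4, 18, 43]), ([18.0, 109.0], [24, 53, 163]), ([227.0, 102.0], [39, 33, 706]), ([223.0, 117.0], [5, 2, 9]), ([265.0, 120.0], [12, 15, 90]), ([201.0, 124.0], [20, 16, 151]), ([220.0, 121.0], [10, 5, 32]), ([247.0, 122.0], [19, 9, 141]), ([222.0, 126.0], [11, 4, 41]), ([229.0, 139.0], [79, 40, 1082]), ([266.0, 146.0], [5, 5, 17]), ([250.0, 164.0], [5, 7, 22]), ([218.0, 165.0], [6, 7, 20]), ([234.0, 170.0], [22, 5, 53]), ([251.0, 201.0], [5, 2, 8]), ([260.0, 200.0], [8, 2, 14]), ([271.0, 201.0], [13, 4, 28]), ([281.0, 202.0], [3, 4, 9]), ([177.0, 214.0], [16, 22, 108]), ([219.0, 204.0], [9, 3, 18]), ([227.0, 203.0], [4, 2, 7]), ([240.0, 203.0], [12, 3, 28]), ([95.0, 207.0], [5, 4, 14]), ([142.0, 206.0], [4, 3, 10]), ([105.0, 207.0], [3, 3, 7]), ([282.0, 208.0], [2, 4, 8]), ([280.0, 216.0], [7, 3, 16]), ([279.0, 221.0], [7, 8, 19]), ([239.0, 221.0], [17, 8, 49]), ([229.0, 224.0], [4, 6, 14]
[... 271 characters left out ...]
]), ([218.0, 240.0], [4, 3, 8]), ([208.0, 241.0], [15, 4, 34]), ([193.0, 244.0], [12, 4, 26]), ([177.0, 255.0], [23, 17, 80]), ([88.0, 273.0], [3, 7, 14])]
[[274.0, 188.0], [274.0, -58.0], [275.0, 160.0], [274.0, 4.0]] [448. 259. 295.]
[68, 68, 69, 70, 70, 71, 71, 71, 72, 71, 72, 72, 71, 73, 73, 73, 72, 72, 71, 71, 70, 70, 69, 68, 67, 67, 65, 65, 64, 63, 62, 62, 61, 59, 57, 57, 56, 56, 53, 51, 51, 51, 49, 46, 45, 45, 46, 77, 161, 182, 124, 126, 125, 128, 125, 123, 126, 123]
[239 237 235 234 239 239 234 202  52  53  65  63  68  68  69  71  69  73  74  70  71  72  74  73  72  72  72  71  70  69  66  65  66  60  59  58  54  56  49  50  49  44  46  43  44  65 215 127 132 240 239 239 239 236 237]
```

```bash
python3 -m inch '[[-0.02,0,0.02,0,0],[-0.04,0,0.055,0,0],[-0.058,0,0.09,0,0],[-0.058,0,0.115,0,0],[-0.058,0,0.128,0,0],[-0.058,0,0.133,0,0],[-0.058,0,0.133,0,0],[-0.058,0,0.133,0,0]]'
python3 - <<'E'
from h import *
F=[]
for i in range(3):
    o=get_obs();F.append(o["contact_force"]);p=capture("side")
print(np.mean(F,0),o["tool_pos"])
k=trace(p,"cup")[0];print(k["rect"],k["conf"])
w=capture("wrist");k=trace(w,"cup")[0];m=k["pixels"];ys=np.where(m.any(1))[0]
print([(r,np.where(m[r])[0][[0,-1]].tolist()) for r in range(ys.min(),ys.max(),8) if m[r].any()])
t=capture("top")
for n,q in(("t",t),("s",p)): print(n,[(np.round(k["rect"]),round(k["conf"],2)) for k in look_for(q,"ball0_center")[:8]])
g=cv2.cvtColor(t["color"],cv2.COLOR_RGB2GRAY)
for r in range(226,292,3): print(" ".join("%3d"%v for v in g[r,112:196:3]))
E
```

```text
time: 21.47
tool_pos: [448.0, 120.4, 181.9]
tcp_rot: [3.141, -0.0, 1.571]
contact_force: [0.3, -0.6, -0.9]
grip_width: 60.1
finger_force: 30.0
[ 0.08913709 -0.73875463 -0.81127142] [448.1731567  120.50278191 182.50620711]
[239.6, 208.4, 29.5, 37.6] 0.82
[(254, [262, 291]), (262, [226, 325]), (270, [209, 340]), (278, [202, 348]), (286, [198, 352]), (294, [198, 353]), (302, [197, 352]), (342, [200, 349]), (350, [201, 349]), (358, [201, 348]), (366, [203, 347])]
t []
s [(array([255., 319., 116.,  95.]), 0.6), (array([264., 133.,  35.,  40.]), 0.39)]
140 137 138  89  69  73  70  71  83  76  66  65  66  69  84  75  62  67  48  46  41  28  63  64  61  55  55  49
140 142 130  71  70  74  88  60  36  22  30  27  25  25  31  35  73  63  59  53  49  24  49  53  52  54  54  57
142 136  97  69  82  77  31  29  25  27  25  32  27  27  30  31  33  53  67  66  45  36  57  62  63  60  66  64
140 125  65  75  70  28  27  28  28  29  26  30  27  32  28  26  35  69  72  65  47  40  65  67  71  68  68  69
127  75  77  77  28  26  26  23  24  28  25  27  32  30  29  31  35  70  76  70  46  57  71  73  71
[... 1216 characters left out ...]
  12  52  78  79  75  76  75
142 139 124  48  11  35  29  35  31  27  31  21  30  29  31  35  24  47  50  46  28  18  37  71  73  68  67  69
144 140 138 105  40  23  26  31  24  34  31  24  37  33  35  33  39  53  50  43  35  16  22  53  58  62  62  58
141 142 144 140 108  47  27  29  32  29  36  32  32  37  35  36  47  52  51  37  26  13  22  31  33  37  42  39
144 145 142 145 138 121  85  36  26  25  34  33  38  33  40  52  51  48  30  28  27  27  29  77 111 119 123 125
141 145 142 144 144 147 138 119 101  74  59  51  65  74  81  60  40  29  26  24  57 104 113 140 141 137 144 143
140 145 144 146 142 141 141 143 141 137 129 120  68  33  36  32  19  19  15  18  98 142 139 136 132 130 125 120
```

```bash
python3 -m inch '[[0,0,0,0,0.78],[0,0,0,0,0.78],[0,0,0,0,0.78],[0,0,0,0,0.78],[0,0,0,0,0.78],[0,0,0,0,0.78]]'
python3 - <<'E'
from h import *
from t import proj
p=capture("side");T=get_obs()["tool_pos"]
k=trace(p,"cup")[0];print(k["rect"],k["conf"])
w=capture("wrist");k=trace(w,"cup")[0];m=k["pixels"];ys=np.where(m.any(1))[0];print(k["rect"])
print([(r,np.where(m[r])[0][[0,-1]].tolist()) for r in range(ys.min(),ys.max(),8) if m[r].any()])
G=np.array(T)-[0,0,159];print(G)
# predicted lying cup: mouth circle at y=m, axis z 31
for my in(125,132,140):
  c=[proj(w,[448+31*np.cos(a),my,31+31*np.sin(a)]) for a in np.radians([0,90,180,270])];print(my,np.round(c).tolist())
t=capture("top");k=trace(t,"cup")[0];xs=np.where(k["pixels"].any(0))[0];print("top bottom-end",onz(ray(t,(xs.max()+.5,256)),40),k["rect"])
E
```

```text
time: 22.42
tool_pos: [447.7, 120.2, 181.4]
tcp_rot: [-3.142, -0.0, 1.571]
contact_force: [-0.6, -0.6, -0.5]
grip_width: 72.2
finger_force: 0.0
[236.2, 214.2, 26.2, 34.5] 0.67
[265.9, 311.1, 148.5, 135.7]
[(243, [265, 271]), (251, [218, 309]), (259, [204, 327]), (267, [195, 335]), (275, [191, 338]), (283, [192, 340]), (291, [192, 339]), (299, [193, 338]), (339, [195, 334]), (347, [195, 333]), (355, [197, 333]), (363, [197, 332]), (371, [197, 217])]
[447.65262568 120.21787453  22.38376033]
125 [[347.0, 291.0], [275.0, 337.0], [203.0, 291.0], [275.0, 260.0]]
132 [[348.0, 276.0], [275.0, 320.0], [202.0, 276.0], [275.0, 248.0]]
140 [[349.0, 259.0], [275.0, 299.0], [201.0, 259.0], [275.0, 233.0]]
top bottom-end [452.51015573  62.66996006  40.        ] [252.7, 270.7, 2.4, 9.4]
```

```bash
python3 -m inch '[[0,-0.002,-0.0205,0,0.8],[-0.013,-0.003,-0.0205,0,0.8],[-0.025,-0.003,-0.0205,0,0.8],[-0.025,-0.003,-0.0205,0,0.5],[-0.025,-0.003,-0.0205,0,0],[-0.025,-0.003,-0.0205,0,0],[-0.025,-0.003,-0.0205,0,0],[-0.025,-0.003,-0.0205,0,0]]'
python3 -m inch '[[0,0,0,0,0],[0,0,0,0,0],[0,0,0,0,0]]'
python3 - <<'E'
from h import *
from t import proj
T=get_obs()["tool_pos"];G=np.array(T)-[0,0,159];print(G)
w=capture("wrist");k=trace(w,"cup")[0];m=k["pixels"];ys=np.where(m.any(1))[0];print(k["rect"],ys.min())
for my in(125,130,135,140):
  c=[proj(w,[G[0]+31*np.cos(a),my,31+31*np.sin(a)]) for a in np.radians([0,90,270])];print(my,np.round(c).tolist())
E
```

```text
time: 23.38
tool_pos: [444.7, 95.6, 201.9]
tcp_rot: [-3.142, -0.0, 1.571]
contact_force: [-0.0, -1.7, 0.5]
grip_width: 62.1
finger_force: 29.6
time: 23.63
tool_pos: [444.7, 95.5, 201.9]
tcp_rot: [3.142, -0.0, 1.571]
contact_force: [0.2, 0.4, -0.3]
grip_width: 61.9
finger_force: 29.6
[444.65746001  95.4516864   42.86355798]
[282.1, 277.9, 140.3, 183.1] 186
125 [[341.0, 221.0], [274.0, 248.0], [274.0, 203.0]]
130 [[342.0, 211.0], [274.0, 235.0], [274.0, 195.0]]
135 [[342.0, 201.0], [274.0, 223.0], [274.0, 186.0]]
140 [[343.0, 190.0], [274.0, 210.0], [274.0, 177.0]]
```

```bash
python3 -m inch '[[0,0,-0.035,0,0],[0,0,-0.075,0,0],[0.01,0.001,-0.11,0,0],[0.035,0.003,-0.12,0,0],[0.06,0.003,-0.12,0,0],[0.08,0.003,-0.12,0,0],[0.0875,0.003,-0.12,0,0],[0.0875,0.003,-0.115,0,0]]'
python3 -m inch '[[0,0,0.005,0,0],[0,0,0.005,0,0]]'
python3 - <<'E'
from h import *
F=[]
for i in range(2): capture("side");F.append(get_obs()["contact_force"])
print(np.mean(F,0),get_obs()["tool_pos"])
E
```

```text
time: 24.4
tool_pos: [447.6, 184.0, 317.3]
tcp_rot: [3.14, -0.001, 1.573]
contact_force: [-0.6, -0.1, -0.7]
grip_width: 61.9
finger_force: 29.6
time: 24.57
tool_pos: [447.4, 182.0, 310.6]
tcp_rot: [-3.14, 0.001, 1.57]
contact_force: [-0.3, 0.9, 0.2]
grip_width: 62.0
finger_force: 29.5
[-0.5317559   0.15530775 -0.41852587] [447.65331749 181.87664885 311.36761334]
```

```bash
python3 -m inch '[[-0.003,0,0.003,0,0],[-0.005,0,0.006,0,0],[-0.007,0,0.009,0,0],[-0.009,0,0.012,0,0],[-0.01,0,0.0155,0,0],[-0.0115,0,0.019,0,0],[-0.012,0,0.023,0,0],[-0.0125,0,0.0265,0,0]]'
python3 -m inch '[[0,0,0,0,0]]'
cat > c.py <<'E'
from h import *
from t import proj
from scipy.optimize import least_squares
# estimate the cup's tilt in the hand from side/wrist masks: bottom disc & mouth
p=capture("side");w=capture("wrist");G=np.array(get_obs()["tool_pos"])-[0,0,159];print(G)
ms=trace(p,"cup");mw=trace(w,"cup")
ks=ms[0];kw=mw[0] if mw else None
print("side",np.round(ks["rect"]),round(ks["conf"],2),"wrist",kw and np.round(kw["rect"]))
M=ks["pixels"];W=kw["pixels"] if kw else None
def sil(cam,th,a,off):
    # bottom centre at distance a along -axis from (G.y, G.z-off)
    ax=np.array([0,np.sin(th),np.cos(th)]);n=np.array([0,np.cos(th),-np.sin(th)]);C=G-[0,0,off]
    pts=[proj(cam,C+(t-a)*ax+31*(np.cos(u)*np.array([1,0,0])+np.sin(u)*n)) for t in(0,75) for u in np.linspace(0,6.28,24)]
    h=cv2.convexHull(np.float32(pts));m=np.zeros((420,560),np.uint8);cv2.fillPoly(m,[np.int32(np.round(h))],1);return m>0
best=[]
for th in range(-10,121,10):
  for a in(27,35,43):
    for off in(0,12):
      s=sil(p,np.radians(th),a,off);q=sil(w,np.radians(th),a,off)
      c=(M&~s).sum()/M.sum()+ (0 if W is None else (W&~q).sum()/W.sum())
      ys,xs=np.where(M);y2,x2=np.where(s)
      d=abs(ys.max()-y2.max())
      e=0
      if W is not None: e=abs(np.where(W)[0].min()-np.where(q)[0].min())
      best.append((round(c*20+d+e/5,1),th,a,off,d,e))
print(sorted(best)[:8])
E
python3 c.py
```

```text
time: 25.33
tool_pos: [448.9, 169.6, 285.9]
tcp_rot: [3.137, 0.0, 1.57]
contact_force: [8.0, -4.9, 5.8]
grip_width: 60.6
finger_force: 29.9
time: 25.42
tool_pos: [448.7, 169.6, 285.5]
tcp_rot: [3.138, 0.001, 1.57]
contact_force: [5.6, -5.3, 4.6]
grip_width: 60.6
finger_force: 29.9
[448.62664484 169.59155548 126.69091979]
side [237. 170.  27.  37.] 0.77 wrist [278. 273. 161. 183.]
[(np.float64(2.6), 70, 35, 0, np.int64(1), np.int64(2)), (np.float64(2.9), 40, 35, 12, np.int64(0), np.int64(2)), (np.float64(3.2), 50, 35, 12, np.int64(1), np.int64(5)), (np.float64(3.4), 60, 35, 0, np.int64(2), np.int64(2)), (np.float64(4.2), 60, 35, 12, np.int64(2), np.int64(7)), (np.float64(4.2), 80, 35, 0, np.int64(2), np.int64(2)), (np.float64(4.4), 80, 35, 12, np.int64(2), np.int64(3)), (np.float64(4.7), 50, 35, 0, np.int64(3), np.int64(1))]
```

```bash
python3 -m inch '[[-0.0005,0,0.004,0,0],[-0.0005,0,0.0075,0,0],[0,0,0.011,0,0],[0.0005,0,0.015,0,0],[0.003,0,0.022,0,0],[0.007,0,0.0285,0,0],[0.0115,0,0.0345,0,0],[0.0115,0,0.0345,0,0]]'
python3 c.py
```

```text
time: 26.28
tool_pos: [449.4, 180.7, 250.9]
tcp_rot: [3.137, 0.002, 1.571]
contact_force: [10.4, -11.8, -0.5]
grip_width: 60.3
finger_force: 30.0
[449.23394384 180.55328423  91.91567565]
side [238. 179.  26.  37.] 0.92 wrist [275. 303. 167. 135.]
[(np.float64(4.9), 20, 43, 0, np.int64(0), np.int64(17)), (np.float64(6.7), 10, 27, 12, np.int64(0), np.int64(29)), (np.float64(6.7), 10, 43, 0, np.int64(1), np.int64(26)), (np.float64(7.1), 10, 35, 0, np.int64(1), np.int64(25)), (np.float64(8.3), 20, 35, 0, np.int64(3), np.int64(17)), (np.float64(8.8), 0, 27, 12, np.int64(1), np.int64(36)), (np.float64(8.9), 0, 35, 0, np.int64(1), np.int64(34)), (np.float64(9.5), -10, 35, 0, np.int64(0), np.int64(41))]
```

```bash
cat > c2.py <<'E'
exec(open("c.py").read().split("best=[]")[0])
best=[]
kern=np.ones((3,3),np.uint8)
for th in range(-5,100,5):
  for a in range(19,68,8):
    for off in(-16,-8,0,8,16):
      s=sil(p,np.radians(th),a,off);q=sil(w,np.radians(th),a,off)
      S=M|False
      c=(M&~s).sum()/M.sum()+(W&~q).sum()/W.sum()
      f=lambda m,ax:np.where(m.any(ax))[0]
      e=abs(f(M,1).max()-f(s,1).max())+abs(f(W,1).min()-f(q,1).min())/3+abs(f(W,0).min()-f(q,0).min())/3+abs(f(W,0).max()-f(q,0).max())/3
      # unexplained: upper rows of wrist silhouette where nothing hides it
      r=f(W,1).min();u=(q&~W)[:r+40,215:335].sum()/W.sum()
      best.append((round(float(20*c+e+20*u),1),th,a,off))
print(sorted(best)[:6])
g=cv2.cvtColor(w["color"],cv2.COLOR_RGB2GRAY);r=f(W,1).min();print("rows from",r)
for i in range(r-4,308,5): print(" ".join("%3d"%v for v in g[i,190:362:6]))
E
python3 c2.py
```

```text
[449.19641633 180.55376577  91.94201012]
side [237. 177.  28.  35.] 0.71 wrist [276. 304. 164. 134.]
[(3.5, 80, 59, -16), (5.4, 85, 59, -16), (5.6, 75, 59, -16), (5.7, 20, 59, -16), (6.1, 25, 59, -16), (7.2, 30, 59, -16)]
rows from 238
123 124 142 183 198 214 190 102  68  74  75  76  78  77  79  78  70 106 192 218 208 173 118 126 132 126 119 124 121
122 126 126 129 131 141 172 187 204 218 220 220 218 217 214 220 195 185  87  80  67 126 129 129 132 126 125 127 124
130 123 129 130 128 126 123  77  71 100 101 109 119 120 117 108  69  71  71  71  69  68 127 122 128 125 129 127 128
129 125 126 129 129 129 127  70  70  69  71  70  72  71  70  70  69  71  70  71  69  72 112 127 122 124 126 124 127
125 125 128 114 127 124  74  71  71  70  67  80 138 116 117 114  92  73  68  70  69  69  68 126 126 111 127 127 130
124  90  83  79  31 131  69  71  69 195 243 241 125 109 106 111 116 117 118 119  73  69  68 103 110  45  85  84 119
 83  83  84  47  15  73  70 140 244 236 148 109 113 115 115 115 114 117 112 114 120 105  71  68  94  11  84  86  84
 82  85  86  12  16  69 138 145 133 114 120 117 117 
[... 175 characters left out ...]
  84
 85  83  36  13  98 113  88 116 117 117 117 117 119 116 118 118 117 118 117 118 116 116 117 106 112  50  16  86  84
 86  84  16  80 114  70  70 115 117 116 117 116 118 116 117 116 118 117 116 115 116 117 105  64 111 111   9  75  86
 85  70  12 116  82  67  65 115 117 115 116 118 118 116 115 116 117 118 118 116 115 116  87  70  63 113  64  26  84
 84  18  74 115  66  65  68 118 117 118 116 117 117 117 116 114 116 115 116 116 116 117  67  66  65  96 116  17  82
 84  18 113  82  63  68  66  80 113 114 113 113 113 114 111 114 113 112 113 112 114 108  69  67  68  63 112  23  70
 67  40 118  68  67  69  68  71 114 116 117 115 116 115 114 118 113 115 114 116 111  69  71  70  67  64 111 107  23
```

```bash
python3 -m inch '[[-0.008,0,0,0,0],[-0.02,0,-0.01,0,0],[-0.05,0.003,-0.035,0,0],[-0.09,0.01,-0.058,0,0],[-0.13,0.015,-0.058,0,0],[-0.17,0.02,-0.058,0,0],[-0.21,0.026,-0.058,0,0],[-0.23,0.03,-0.058,0,0]]' | head -2
python3 - <<'E'
from h import *
p=capture("side");t=capture("top");w=capture("wrist")
for n in("scale_pan","scale"):
  a=tip_of(p,n)[0];b=tip_of(t,n)[0];print(n,*np.round(tri([ray(p,a["centre"]),ray(t,b["centre"])])[0],1),a["conf"],b["conf"])
k=trace(t,"scale_pan")[0];print(k["conf"],k["rect"]);c=cv2.findContours(k["pixels"].astype(np.uint8),0,1)[0];r=cv2.minAreaRect(max(c,key=cv2.contourArea));print(r,onz(ray(t,r[0]),35))
G=np.array(get_obs()["tool_pos"])-[0,0,159];print(G)
M=trace(p,"cup")[0];m=M["pixels"];print(M["rect"],M["conf"]);ys=np.where(m.any(1))[0];col=int(np.where(m[ys.max()])[0].mean())
for y in(G[1]-31,G[1]-25,G[1]-37): o,d=ray(p,(col,ys.max()+.5));print(np.round(o+d*(y-o[1])/d[1]-G,1))
k=tip_of(p,"cup");print(k[0]["centre"],[np.round(o2+d2*(G[1]-o2[1])/d2[1]-G,1) for o2,d2 in [ray(p,k[0]["centre"])]])
# outline widths
print([(r,np.where(m[r])[0][[0,-1]].tolist()) for r in range(ys.min(),ys.max()+1,4)])
E
```

```text
time: 27.35
tool_pos: [476.9, -52.2, 309.2]
scale_pan 497.9 -241.9 37.5 0.69 0.78
scale 481.6 -250.0 -3.2 0.97 0.88
0.58 [417.0, 249.6, 69.6, 112.6]
((404.17877197265625, 246.9004669189453), (96.66307067871094, 72.37958526611328), 70.34617614746094) [ 478.63728647 -246.25605637   35.        ]
[477.2457705  -47.15093918 149.84431485]
[248.0, 211.8, 34.6, 38.2] 0.75
[ -3.4 -31.  -44.8]
[ -3.5 -25.  -49.3]
[ -3.3 -37.  -40.3]
[245.1, 220.1] [array([ -4.8,   0. , -41.2])]
[(191, [239, 251]), (195, [233, 259]), (199, [233, 260]), (203, [233, 260]), (207, [233, 260]), (211, [234, 260]), (215, [235, 261]), (219, [235, 261]), (223, [236, 260]), (227, [238, 255])]
```

```bash
python3 -m inch '[[-0.035,0.004,0,0,0],[-0.075,0.009,0,0,0],[-0.115,0.015,0,0,0],[-0.15,0.02,0,0,0],[-0.18,0.024,0.01,0,0],[-0.191,0.025,0.03,0,0],[-0.191,0.025,0.045,0,0],[-0.191,0.025,0.05,0,0]]' | head -2
python3 -m inch '[[0,0,0.0,0,0],[0,0,0.004,0,0],[0,0,0.004,0,0]]'
python3 - <<'E'
from h import *
print(go(502,-241,95,90))
p=capture("side");G=np.array(get_obs()["tool_pos"])-[0,0,159];print(G)
M=trace(p,"cup")[0];m=M["pixels"];print(M["rect"],M["conf"]);ys=np.where(m.any(1))[0]
print([(r,np.where(m[r])[0][[0,-1]].tolist()) for r in range(ys.min(),ys.max()+1,4)])
o,d=ray(p,tip_of(p,"cup")[0]["centre"]);print(np.round(o+d*(G[1]-o[1])/d[1]-G,1),tip_of(p,"scale_pan")[:1])
from t import proj
for th in(-20,-10,0,10,20,30):
    a=np.radians(th);ax=np.array([0,np.sin(a),np.cos(a)]);n=np.array([0,np.cos(a),-np.sin(a)])
    P=np.array([proj(p,G+(t-43)*ax+31*(np.cos(u)*np.array([1,0,0])+np.sin(u)*n)) for t in(0,75) for u in np.linspace(0,6.28,32)])
    print(th,"bottom",np.round([P[:32,1].min(),P[:32,1].max(),P[:32,0].min(),P[:32,0].max()]),"mouth",np.round([P[32:,1].min(),P[32:,1].max(),P[32:,0].min(),P[32:,0].max()]))
g=cv2.cvtColor(p["color"],cv2.COLOR_RGB2GRAY);c=int(M["rect"][0]);print([int(np.median(g[r,c-3:c+4])) for r in range(int(M["rect"][1])-40,int(M["rect"][1])+40)],int(M["rect"][1])-40)
E
```

```text
time: 28.52
tool_pos: [502.1, -239.3, 256.4]
time: 28.77
tool_pos: [503.0, -238.6, 255.3]
tcp_rot: [3.141, 0.0, 1.572]
contact_force: [-0.0, 0.1, -1.4]
grip_width: 60.4
finger_force: 30.0
[-0.0024 -0.001   0.0013  0.0013]
[ 502.96510173 -238.66294501   96.55095084]
[265.6, 283.5, 36.1, 54.6] 0.88
[(259, [255, 265]), (263, [250, 274]), (267, [272, 276]), (271, [247, 279]), (275, [247, 279]), (279, [247, 279]), (283, [247, 279]), (287, [248, 279]), (291, [248, 280]), (295, [249, 280]), (299, [249, 279]), (303, [250, 277]), (307, [253, 268])]
[ -2.3   0.  -48.9] [{'centre': [264.6, 304.5], 'conf': 0.69}]
-20 bottom [277. 305. 247. 278.] mouth [259. 288. 246. 278.]
-10 bottom [282. 307. 248. 278.] mouth [259. 284. 246. 278.]
0 bottom [286. 308. 248. 278.] mouth [258. 280. 246. 278.]
10 bottom [290. 309. 248. 279.] mouth [259. 276. 246. 278.]
20 bottom [295. 308. 248. 279.] mouth [260. 272. 246. 277.]
30 bottom [298. 307. 248. 279.] mouth [262. 268. 246. 277.]
[106, 102, 105, 103, 105, 101, 105, 107, 105, 108, 103, 48, 36, 36, 30, 66, 84, 129, 114, 108, 112, 79, 51, 62, 56, 58, 108, 107, 104, 103, 103, 94, 98, 104, 104, 105, 104, 105, 104, 105, 102, 105, 105, 102, 104, 105, 103, 104, 105, 104, 104, 103, 105, 103, 104, 103, 103, 105, 102, 104, 104, 103, 103, 104, 106, 103, 74, 76, 76, 76, 77, 75, 75, 73, 75, 77, 75, 77, 74, 75] 243
```

```bash
python3 -m inch '[[-0.002,0,0.003,0,0],[-0.002,0,0.005,0,0],[-0.002,0,0.007,0,0],[-0.002,0,0.009,0,0],[-0.002,0,0.01,0,0],[-0.002,0,0.011,0,0]]'; python3 -m inch '[[0,0,0.001,0,0],[0,0,0.002,0,0],[0,0,0.002,0,0]]'
```

```text
time: 29.47
tool_pos: [502.6, -241.3, 244.7]
tcp_rot: [3.142, 0.0, 1.571]
contact_force: [-4.9, 1.0, 14.7]
grip_width: 60.3
finger_force: 30.0
time: 29.72
tool_pos: [502.6, -241.8, 244.1]
tcp_rot: [3.14, 0.002, 1.571]
contact_force: [-5.7, -0.3, 16.3]
grip_width: 60.4
finger_force: 30.0
```

```bash
python3 - <<'E'
from h import *
from t import proj
p=capture("side");G=np.array(get_obs()["tool_pos"])-[0,0,159];print(G,get_obs()["contact_force"])
M=trace(p,"cup")[0];m=M["pixels"];print(M["rect"],M["conf"])
g=cv2.cvtColor(p["color"],cv2.COLOR_RGB2GRAY);c=int(M["rect"][0])
print([(r,int(np.median(g[r,c-4:c+5]))) for r in range(262,320)])
for th in(0,10):
    a=np.radians(th);ax=np.array([0,np.sin(a),np.cos(a)]);n=np.array([0,np.cos(a),-np.sin(a)])
    P=np.array([proj(p,[G[0],G[1],40]+t*ax+31*(np.cos(u)*np.array([1,0,0])+np.sin(u)*n)) for t in(0,75) for u in np.linspace(0,6.28,32)])
    print(th,np.round([P[:32,1].max(),P[32:,1].min(),P[32:,1].max()],1))
E
```

```text
[ 502.58377666 -241.77809629   85.09469803] [-5.51966848  0.02571926 17.0016431 ]
[263.4, 290.4, 34.9, 51.2] 0.86
[(262, 35), (263, 31), (264, 71), (265, 81), (266, 105), (267, 107), (268, 106), (269, 111), (270, 75), (271, 50), (272, 62), (273, 52), (274, 65), (275, 106), (276, 104), (277, 102), (278, 100), (279, 103), (280, 96), (281, 99), (282, 104), (283, 103), (284, 105), (285, 103), (286, 104), (287, 104), (288, 104), (289, 104), (290, 103), (291, 102), (292, 104), (293, 103), (294, 103), (295, 105), (296, 105), (297, 102), (298, 102), (299, 103), (300, 104), (301, 105), (302, 102), (303, 103), (304, 104), (305, 103), (306, 103), (307, 103), (308, 103), (309, 102), (310, 104), (311, 103), (312, 105), (313, 106), (314, 71), (315, 73), (316, 74), (317, 76), (318, 77), (319, 76)]
0 [314.2 264.7 286.4]
10 [312.1 263.  279.9]
```

```bash
python3 -m inch '[[0,0,0.0015,0,0],[0,0,0.003,0,0],[0,0,0.0045,0,0],[0,0,0.0045,0,0]]'
python3 - <<'E'
from h import *
p=capture("side");g=cv2.cvtColor(p["color"],cv2.COLOR_RGB2GRAY);print([(r,int(np.median(g[r,259:268]))) for r in range(274,292)])
E
```

```text
time: 30.15
tool_pos: [502.6, -243.1, 241.1]
tcp_rot: [3.139, 0.006, 1.571]
contact_force: [-9.7, -5.6, 25.4]
grip_width: 60.3
finger_force: 30.0
[(274, 60), (275, 53), (276, 70), (277, 101), (278, 102), (279, 99), (280, 100), (281, 99), (282, 100), (283, 88), (284, 104), (285, 104), (286, 103), (287, 105), (288, 103), (289, 103), (290, 102), (291, 103)]
```

```bash
python3 -m inch '[[0,0,-0.003,0,0],[0,0,-0.003,0,0.75],[0,0,-0.003,0,0.8],[0,0,-0.003,0,0.9],[0,0,-0.003,0,1],[0,0,-0.003,0,1],[0,0,-0.003,0,1],[0,0,-0.003,0,1]]'
python3 -m inch '[[0,0,-0.02,0,1],[0,0,-0.06,0,1],[0,0,-0.1,0,1],[0,0,-0.14,0,1],[0.02,0,-0.15,0,1],[0.05,0,-0.15,0,1],[0.05,0,-0.15,0,1],[0.05,0,-0.15,0,1]]'
python3 - <<'E'
from h import *
from t import proj
p=capture("side");t=capture("top");w=capture("wrist")
a=tip_of(p,"cup");b=tip_of(t,"cup");print(a[:3],b[:3])
x=tri([ray(p,a[0]["centre"]),ray(t,b[0]["centre"])]);print(np.round(x[0],1),x[1])
for q in(p,t,w):
  k=trace(q,"cup");print([(np.round(i["rect"]),round(i["conf"],2)) for i in k[:2]])
g=cv2.cvtColor(w["color"],cv2.COLOR_RGB2GRAY);c=np.round(proj(w,[502,-243,45])).astype(int);print(c)
for r in range(c[1]-50,c[1]+51,7): print(" ".join("%3d"%v for v in g[max(r,0),c[0]-54:c[0]+55:6]))
print(go(514,421,220,95),get_obs()["tool_pos"])
E
```

```text
time: 30.87
tool_pos: [502.7, -241.2, 240.1]
tcp_rot: [-3.141, -0.0, 1.571]
contact_force: [-0.5, -0.0, 0.0]
grip_width: 91.5
finger_force: 0.0
time: 31.53
tool_pos: [502.6, -190.2, 390.7]
tcp_rot: [3.141, 0.0, 1.573]
contact_force: [-0.3, -1.1, 0.9]
grip_width: 91.5
finger_force: 0.0
[{'centre': [264.1, 303.6], 'conf': 0.68}] []Traceback (most recent call last):
  File "<stdin>", line 5, in <module>
IndexError: list index out of range
```

```bash
cat > k.py <<'E'
from h import *
from t import proj
p=capture("side");t=capture("top");w=capture("wrist")
for q in(p,t,w):
  k=trace(q,"cup");print([(np.round(i["rect"]),round(i["conf"],2)) for i in k[:3]],[np.round(i["centre"]) for i in tip_of(q,"cup")[:2]])
print(np.round(onz(ray(p,(264,303.6)),40)))
g=cv2.cvtColor(w["color"],cv2.COLOR_RGB2GRAY);c=np.round(proj(w,[502,-243,45])).astype(int);print(c)
for r in range(c[1]-60,c[1]+61,8): print(" ".join("%3d"%v for v in g[min(max(r,0),419),c[0]-60:c[0]+61:6]))
G=np.array([502,-242,40])
P=np.array([proj(p,G+[31*np.cos(u),31*np.sin(u),z]) for z in(0,75) for u in np.linspace(0,6.28,32)]);print("expect side",P.min(0),P.max(0))
print(go(514,421,220,95),get_obs()["tool_pos"])
E
python3 k.py
```

```text
[(array([264., 293.,  39.,  52.]), 0.75)] [array([265., 306.]), array([301., 222.])]
[] [array([250., 183.])]
[(array([277., 264.,  73.,  86.]), 0.62), (array([478.,  66.,  40., 126.]), 0.59)] [array([277., 247.])]
[ 504. -244.   40.]
[275 242]
101  36  50  57  59  64  87 177 177 179 179 178 176 172  80  80  82  83  82  60 125
 59  62  84  85  87  83  84  79 183 183 178 179 182 174 178 175  78  86  83  81  86
 85  83  84  86  81  84  84  83  82  83  82  85  84  82  83  86  82  84  84  81  55
 87  87  87  83  84  86  84  85  79  86  82  82  82  83  81  85  80  81  85  81  75
 85  84  84  85  84  82  84  83  84  78  82  83  82  85  81  84  84  80  83  86  84
 85  85  86  86  84  85  84  84  82  72  74  73  81  85  84  84  83  82  83  85  81
 84  84  83  83  83  83  83  71  74  72  72  73  73  71  80  80  83  83  82  85  82
 88  85  84  84  87  83  68  72  75  71  75  74  75  71  70  83  83  85  85  84  84
 85  83  87  83  84  80  68  72  74  74  73  74  72  70  70  69  84  86  84  84  83
171  83  82  81  84  67  69  85 109 105 104 104 100 103  71  69  84  84  87  83  82
159 169 176 172 164  67  93 102 105 101 106 106 105 105  86  84  84  84  83  84  84
117 167 172 169 167  93  66  69 105 106 106 106 106  74  70  66  79  82  85  85  83
116 141 166 171 150  60  70  74  72  74  74  76  77  75  68  65 104  83  83  84  83
116 117 163 168 152  66  68  72  76  78  78  77  76  73  73  66 104  83  83  81  99
115 116 112 164 168  89  71  75  77  81  76  76  73  73  71  66 204 235 230 229 228
113 114 114 151 167 166  93  73  76  76  75  76  74  73  73 194 233 231 229 227 226
expect side [245.66681085 264.76194787] [278.10141112 314.26003182]
[ 0.6123  0.0113  0.0114 -0.0874] [ 502.66113681 -191.34712069  390.35795067]
```

```bash
python3 -m inch '[[0.03,0,0,0,1],[0.07,0,0,0,0.8],[0.11,-0.005,0,0,0.6],[0.15,-0.015,0,0,0.5],[0.19,-0.025,0,0,0.5],[0.23,-0.035,0,0,0.5],[0.27,-0.045,0,0,0.5],[0.31,-0.055,0,0,0.5]]' | head -2
python3 -m inch '[[0.03,0,0,0,0.5],[0.05,0,0,0,0.5],[0.05,0,0,0,0.5]]'|head -2
python3 - <<'E'
from h import *
from t import proj
w=capture("wrist");print(np.array(w["pose"])[:3,3])
print([(np.round(k["rect"]),round(k["conf"],2)) for k in look_for(w,"ball0_center")[:8]])
g=cv2.cvtColor(w["color"],cv2.COLOR_RGB2GRAY).astype(float)
c=np.round(proj(w,[447.5,275,6])).astype(int);e=np.round(proj(w,[447.5,216,6]));f=np.round(proj(w,[447.5,334,6]));print(c,e,f)
for r in range(c[1]-64,c[1]+72,8): print(" ".join("%3d"%v for v in g[max(r,0),c[0]-78:c[0]+79:6]))
t=capture("top");print([(np.round(k["rect"]),round(k["conf"],2)) for k in look_for(t,"ball0_center")[:8]])
E
```

```text
time: 32.9
tool_pos: [446.7, 120.4, 390.7]
time: 33.15
tool_pos: [447.1, 171.9, 390.7]
[447.30128481 252.59080447 370.98729899]
[]
[275  84] [275. 143.] [275.  20.]
238 219  77  51  42  70  73  71  74  71  70  74  71  73  69  68  66  66  64  62  62  59  50  49 159 131 124
236  94  50  47  75  73  72  74  74  74  74  74  72  72  69  67  68  65  64  63  62  59  58  48  77 145 121
207  50  24  75  75  75  73  77  77  75  74  74  73  72  69  69  67  67  64  64  61  62  57  59  54 182  98
 44  22  74  75  76  73  74  74  78  75  72  73  74  72  70  67  67  64  64  64  61  60  59  52  53  51 162
 51  70  75  75  77  78  77  73  78  74  74  73  73  71  67  70  67  69  64  63  62  61  57  55  53  57 199
 44  72  73  76  76  76  73  74  73  73  78  73  73  74  68  67  67  63  65  64  61  58  56  54  57  50 112
 22  73  72  75  72  77  74  76  76  73  74  73  70  70  69  67  66  67  64  61  57  60  57  56  53  50  54
 28  75  73  75  74  75  77  74  74  74  71  70  70  72  68  68  64  67  64  62  60  56  56  54  51  53  59
 18  73  70  71  73  72  73  73  74  73  70  75  71  69  64  67  65  67
[... 203 characters left out ...]
6  65  64  61  58  58  56  52  54  51  48  65 195
140  62  66  68  65  68  69  70  68  68  65  68  68  66  63  62  60  63  60  59  56  54  50  49  47  79 229
216  53  65  66  66  67  65  66  66  65  64  64  63  63  58  60  60  55  58  57  52  53  47  46  72 176 232
235 209  54  64  64  65  63  65  62  62  61  62  62  61  59  58  57  58  54  52  55  52  51  63 213 229 234
236 236 200  56  62  63  62  62  63  63  59  60  62  58  56  57  57  53  50  51  45  49  69 214 237 234 238
238 237 231 182  84  59  61  59  60  58  58  59  58  54  56  53  54  54  50  48  49  72 195 236 237 239 236
234 238 235 233 227 208  61  57  60  58  54  57  56  57  55  55  53  51  50  75 219 228 237 238 237 239 230
[]
```

```bash
python3 -m inch '[[0.04,0.01,0,-0.04,0.5],[0.08,0.02,0,-0.08,0.5],[0.12,0.03,0,-0.08,0.5],[0.16,0.045,0,-0.08,0.5],[0.19,0.055,0,-0.08,0.5],[0.21,0.06,0,-0.08,0.5],[0.21,0.06,0,-0.08,0.5]]'|head -2
python3 - <<'E'
from h import *
from t import proj
w=capture("wrist");s=capture("side");t=capture("top")
print([(np.round(k["centre"],1),round(k["conf"],2)) for k in tip_of(w,"cover_knob")[:2]],[np.round(onz(ray(w,k["centre"]),160),1) for k in tip_of(w,"cover_knob")[:2]])
for q in(s,): print([(np.round(k["centre"],1),np.round(onz(ray(q,k["centre"]),160),1)) for k in tip_of(q,"cover_knob")[:2]])
k=trace(w,"cover_knob")[0];print(k["conf"],k["rect"])
a=cv2.cvtColor(cv2.imread("pics/e.png"),cv2.COLOR_BGR2GRAY);b=cv2.cvtColor(s["color"],cv2.COLOR_RGB2GRAY)
for n,q in(("w",w),("s",s),("t",t)): print(n,[(np.round(k["rect"]),round(k["conf"],2)) for k in look_for(q,"ball0_center")[:4]])
g=cv2.cvtColor(w["color"],cv2.COLOR_RGB2GRAY);print(g[40:240:20,100:460:24])
print(go(514,421,145,95))
E
```

```text
time: 33.93
tool_pos: [508.7, 380.7, 389.4]
[(array([294.6, 179.8]), 0.75)] [array([518. , 418.7, 160. ])]
[(array([256.9, 113.3]), array([517.9, 436.9, 160. ])), (array([337.5, 245.4]), array([ 651.9, -218.8,  160. ]))]
0.75 [291.7, 217.3, 166.6, 175.7]
w []
s []
t [(array([406., 250.,  98., 114.]), 0.61)]
[[212 213 219 217 211 219 216 217 219 222 217 215 213 209 217]
 [214 215 215 219 220 222 220 217 218 219 214 211 212 216 207]
 [218 218 222 217 224 220 215 218 221 220 217 217 216 219 204]
 [220 218 219 218 217 216 221 222 214 217 212 217 217 214 215]
 [217 213 217 222 219 218 222 210 214 217 215 212 221 217 218]
 [220 220 217 217 222 218 209 223 220 215 217 219 215 213 219]
 [212 219 217 218 215 212 222 221   9 218 212 214 219 219 221]
 [218 218 213 220 218 213 215 213  32 208 202 197 222 218 217]
 [218 219 218 217 214 209  93 192 211  95  95  92 114 219 220]
 [219 218 220 219 215  99  97  95  94  97  97  94 109 222 218]]
[ 0.0423  0.0096  0.0869 -0.0082]
```

```bash
python3 -m inch '[[0.03,0.008,0,-0.008,0.5],[0.042,0.012,0.01,-0.008,0.5],[0.042,0.012,0.04,-0.008,0.5],[0.042,0.012,0.07,-0.008,0.5],[0.042,0.012,0.087,-0.008,0.5],[0.042,0.012,0.087,-0.008,0.3],[0.042,0.012,0.087,-0.008,0],[0.042,0.012,0.087,-0.008,0]]'
python3 -m inch '[[0,0,0,0,0],[0,0,0,0,0],[0,0,0,0,0],[0,0,0,0,0],[0,0,0,0,0],[0,0,0,0,0]]'
```

```text
time: 35.1
tool_pos: [516.7, 421.7, 305.3]
tcp_rot: [3.139, -0.001, 1.659]
contact_force: [0.5, 0.2, 0.3]
grip_width: 30.6
finger_force: 0.0
time: 35.6
tool_pos: [516.5, 421.6, 305.1]
tcp_rot: [3.139, -0.001, 1.659]
contact_force: [-1.5, 0.9, 5.7]
grip_width: 13.3
finger_force: 30.0
```

```bash
A='[[-0.0007,-0.0126,0,-0.105,0],[-0.0026,-0.0252,0,-0.209,0],[-0.0059,-0.0374,0,-0.314,0],[-0.0105,-0.0492,0,-0.419,0],[-0.0162,-0.0605,0,-0.524,0],[-0.0231,-0.0711,0,-0.628,0],[-0.0311,-0.081,0,-0.733,0],[-0.0311,-0.081,0,-0.733,0]]' >/dev/null; unset A
python3 -m inch '[[-0.0007,-0.0126,0,-0.105,0],[-0.0026,-0.0252,0,-0.209,0],[-0.0059,-0.0374,0,-0.314,0],[-0.0105,-0.0492,0,-0.419,0],[-0.0162,-0.0605,0,-0.524,0],[-0.0231,-0.0711,0,-0.628,0],[-0.0311,-0.081,0,-0.733,0],[-0.0311,-0.081,0,-0.733,0]]'
python3 -m inch '[[-0.0007,-0.0126,0,-0.105,0],[-0.0026,-0.0252,0,-0.209,0],[-0.0059,-0.0374,0,-0.314,0],[-0.0105,-0.0492,0,-0.419,0],[-0.0162,-0.0605,0,-0.524,0],[-0.0231,-0.0711,0,-0.628,0],[-0.0311,-0.081,0,-0.733,0],[-0.0311,-0.081,0,-0.733,0]]'
python3 -m inch '[[-0.0007,-0.0126,0,-0.105,0],[-0.0026,-0.0252,0,-0.209,0],[-0.0059,-0.0374,0,-0.314,0],[-0.0075,-0.0415,0,-0.349,0],[-0.0075,-0.0415,0,-0.349,0]]'
```

```text
time: 36.27
tool_pos: [436.3, 383.5, 305.1]
tcp_rot: [3.14, -0.002, 2.398]
contact_force: [-5.0, 5.7, 5.6]
grip_width: 13.4
finger_force: 30.0
time: 36.93
tool_pos: [403.7, 301.9, 304.9]
tcp_rot: [-3.142, -0.004, 3.13]
contact_force: [-13.8, 0.7, 15.6]
grip_width: 13.6
finger_force: 30.0
time: 37.35
tool_pos: [410.3, 261.3, 304.9]
tcp_rot: [3.138, -0.005, -2.808]
contact_force: [-16.9, 1.8, 20.9]
grip_width: 13.7
finger_force: 30.0
```

```bash
python3 -m inch '[[0.001,-0.002,0,0,0],[0.001,-0.004,0,0,0],[0.001,-0.004,0,0,0]]';python3 -m inch '[[0.001,-0.002,0,0,0],[0.001,-0.004,0,0,0],[0.001,-0.004,0,0,0]]'
```

```text
time: 37.6
tool_pos: [410.2, 260.0, 304.9]
tcp_rot: [3.132, -0.002, -2.81]
contact_force: [-19.5, 20.7, 17.5]
grip_width: 13.5
finger_force: 30.0
time: 37.85
tool_pos: [410.2, 258.5, 304.8]
tcp_rot: [3.126, 0.0, -2.811]
contact_force: [-20.9, 40.5, 11.1]
grip_width: 13.3
finger_force: 30.0
```

```bash
python3 -m inch '[[0,0,0,0,0.3],[0,0,0,0,0.5],[0,0,0,0,0.5],[0,0.003,0,0,0.5],[0,0.003,-0.03,0,0.5],[0,0.003,-0.07,0,0.5],[0,0.003,-0.1,0,0.5],[0,0.003,-0.1,0,0.5]]'
python3 - <<'E'
from h import *
w=capture("wrist")
for k in tip_of(w,"cover_knob")[:1]+tip_of(w,"cover_hinge")[:1]: print(k)
K=onz(ray(w,tip_of(w,"cover_knob")[0]["centre"]),160);print(K)
print(np.degrees(np.arctan2(K[1]-301,K[0]-526.6)), "want",180+np.degrees(np.arctan2(26,79)))
s=capture("side");t=capture("top")
for n in("empty_cup","jar","opener","cup"):
  a=tip_of(s,n);b=tip_of(t,n);print(n,np.round(tri([ray(s,a[0]["centre"]),ray(t,b[0]["centre"])])[0]) if a and b else (a[:1],b[:1]))
E
```

```text
time: 38.52
tool_pos: [413.4, 256.3, 409.5]
tcp_rot: [3.141, 0.011, -2.81]
contact_force: [1.0, 0.0, -0.2]
grip_width: 45.8
finger_force: 0.0
{'centre': [278.5, 324.8], 'conf': 0.82}Traceback (most recent call last):
  File "<stdin>", line 4, in <module>
IndexError: list index out of range
```

```bash
python3 -m inch '[[0.03,0,-0.02,0,0.5],[0.06,0,-0.02,0,0.5],[0.06,0,-0.02,0,0.5]]'|head -2
python3 - <<'E'
from h import *
w=capture("wrist");s=capture("side");t=capture("top")
for n,q in(("w",w),("s",s),("t",t)):
  for nm,z in(("cover_knob",160),("cover_hinge",123)):
    k=tip_of(q,nm)[:2];print(n,nm,[(np.round(i["centre"]),round(i["conf"],2),np.round(onz(ray(q,i["centre"]),z),1)) for i in k])
for n in("empty_cup","jar","opener","cup"):
  a=tip_of(s,n);b=tip_of(t,n);print(n,np.round(tri([ray(s,a[0]["centre"]),ray(t,b[0]["centre"])])[0]) if a and b else (a[:1],b[:1]))
E
```

```text
time: 38.97
tool_pos: [352.1, 235.3, 422.1]
w cover_knob [(array([284., 300.]), 0.83, array([411.8, 262. , 160. ]))]
w cover_hinge [(array([280., 380.]), 0.86, array([522.6, 297.4, 123. ]))]
s cover_knob [(array([218., 140.]), 0.95, array([405.6, 266.2, 160. ]))]
s cover_hinge [(array([256., 146.]), 0.83, array([507.7, 288. , 123. ]))]
t cover_knob [(array([142., 277.]), 0.63, array([405.8, 263.5, 160. ]))]
t cover_hinge [(array([129., 212.]), 0.85, array([528.3, 306.8, 123. ]))]
empty_cup [631. -59.   4.]
jar [611.  88.  -4.]
opener [701. -26. -13.]
cup [ 502. -245.   43.]
```

```bash
python3 -c "
from plant import *
print(close_job())"
```

```text
the job is handed in; nothing more can be done
None
```

I handed the job in at about 39 s: the cover is shut against its stop, and the emptied cup stands upright near the middle of the scale's pan. I never saw the balls inside the pot; I take them to be there because the cup weighed about empty (0.96 N, too coarse to rule out one ball), no balls showed in it afterwards, and none showed on the bench.

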